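# Find the full tin by weight and push it home in the bay

## Task

Three identical closed tins stand in the sloping rack: one is full, the other two are part used, so feel which is the heaviest. Stand the full tin upright in the bay and push it all the way in under the roof, against the back stop; the other two must end up standing properly in the rack. Tip no tin over and leave the other things on the bench where they are.

Things in the scene. Friction and masses are not known exactly. Their poses are not given: they have to be found in the camera images.
- tin_a: One of three closed square tins that look exactly alike, bare metal with paper labels, 52 x 52 mm, 80 mm tall. Origin: centre of the underside; z up through the lid (leaning 25 degrees in the rack), x and y normal to its sides. A full tin weighs over 600 g, a part-used one under 300 g; it cannot be seen, and the letter says nothing.
- tin_b: One of three closed square tins that look exactly alike, bare metal with paper labels, 52 x 52 mm, 80 mm tall. Origin: centre of the underside; z up through the lid (leaning 25 degrees in the rack), x and y normal to its sides. A full tin weighs over 600 g, a part-used one under 300 g; it cannot be seen, and the letter says nothing.
- tin_c: One of three closed square tins that look exactly alike, bare metal with paper labels, 52 x 52 mm, 80 mm tall. Origin: centre of the underside; z up through the lid (leaning 25 degrees in the rack), x and y normal to its sides. A full tin weighs over 600 g, a part-used one under 300 g; it cannot be seen, and the letter says nothing.
- rack: Fixed pale wooden rack, 204 mm wide (y). Origin on the bench under its middle, z up. Floor rises 25 degrees towards +x, so tins lean to -x, which faces away from the robot. Three places at y = -66, 0, 66 mm, each 60 x 60 mm. Lips 24 mm high, 6 mm thick at lower and upper edges, dividers 24 mm; tins stand about 14 mm apart, so fingers fit only on their downhill and uphill sides.
- slope (a point): Middle of the rack's sloping floor, 36 mm above the bench: x up the slope, y along the row of places, z square to the floor (leaning 25 degrees to the rack's -x). A tin in its place has its underside at z = 0 and its centre within 4 mm of x = 0 (leaning on the lower lip at first).
- bay: Fixed steel bay; origin on the bench under its middle. Base plate 230 (x) x 96 (y) mm, top at z = 8 mm. Two rails (8 mm wide, top z = 24) leave a 62 mm lane along x from -85 mm to the stop. Thick roof over x = 50 to 114 mm, underside z = 108, top 153 mm, 96 mm wide, on four posts beside the lane. Lane open above and in front (-x, facing away from the robot) of the roof.
- stop (a point): Middle of the front face of the bay's back stop (34 mm tall crossbar at the far end of the lane), at the level of the base plate's upper face; axes parallel to the bay's: x points into the stop, z up. It lies 100 mm from the bay's origin along +x. A tin fully home has its centre 26 mm in front of it (x = -26 mm).
- plate: The bay's base plate (see bay), on which the tin stands; same origin and axes as the bay.
- oil: Bystander: amber oil bottle, 48 mm across, 165 mm tall, standing between rack and bay. Origin under its middle.
- screwdriver: Bystander: screwdriver, 170 mm long, lying along its own x on the near part of the bench between rack and bay. Origin under its middle.
- wrench: Bystander: wrench, 170 mm long, lying at the back.
- jar: Bystander: jar, 60 mm across, 80 mm tall, at the back. Origin under its middle.
- whetstone: Bystander: whetstone, 180 x 60 x 26 mm, lying at the back. Origin under its middle.
- spare_wheel: Bystander: spare grinding wheel, 120 mm across, 25 mm thick, lying flat on the right.
- knife: Bystander: kitchen knife, 290 mm long, lying flat on the left.
Things that resemble listed ones, but are neither listed nor needed, are in the scene too. What is shaped like the tin_b but purple is not meant. What is shaped like the tin_a but green is not meant.

How it is judged:
By the outcome, as a careful person would: the job done as asked, in the order asked, and still so for the second after the job is handed in, with the robot touching nothing.
It also fails if it takes over 72 s, if anything falls off the work surface, if the arm or the gripper's body presses on something with over 40 N, if the wrist force passes 120 N, or if a joint passes its speed limit or range.

## Robot

A 6-joint arm with a two-finger parallel gripper is mounted at the origin on the work surface. World frame = base frame: x ahead of the robot, y to its left, z up, the work surface at z = 0. Lengths are in m, angles in rad, forces in N, time in s.
With the tool pointing down it reaches from about 0.375 to 0.9 m from the base axis. Payload 3.1 kg.
Tool frame: the origin (TCP) lies at the very end of the fingers, on their centre line; the grasp point (between the pads) lies 19 mm behind it; z points along the fingers, y is the line along which they close (so a half turn about z gives the same grasp; the last joint's range is limited). The gripper opens to 87 mm and grips with 3 to 60 N. Pads are 19 mm wide; open, the fingers measure 117 mm over their backs; the gripper's body (75 mm by 190 mm) begins 51 mm behind the grasp point.
Start: joints at [-1.399, 0.527, 1.433, -0, 1.181, -0.178], TCP at [0.214, -0.587, 0.2] pointing down, gripper open.
Joint ranges: [-3.08, 3.08], [-0.75, 2.2], [0.22, 2.44], [-1.43, 4.57], [0, 2.65], [-2.85, 2.85]. Speed limits (rad/s): [2.79, 2.79, 3.14, 3.14, 3.14, 3.14].

## Interface

Orientations are given as a 3x3 rotation matrix whose columns are the frame's x, y, z axes.
In Python, from station import status, cams, ctrl gives the robot as it stands.
- The arm moves only by the tool drive_tool, never from a script. Its arguments are lists of equal length, an entry for each row: "hand": the opening, from -1 (shut) to 1 (fully open); "delta_pos": the shift along the tool's x, y, z normalised to -1 to 1, where 1 is 75 cm, a list of three; "yaw": the turn about the tool's z normalised to -1 to 1, where 1 is 90 degrees. A call has 1 to 10 rows; each row is the pose to reach, as a shift and turn from the pose commanded when the call began, along the tool's axes at that moment; what a row does not reach only later rows make up. A row lasts 1/12 s, in which the tool goes at most 41.7 mm and 7.16 degrees, less where a joint would pass 70% of its speed; a pose out of reach is approached as far as the arm can. A call with a number of a shift or a turn outside -1 to 1 is refused whole. A call with a gripper value outside its range is refused whole. The fingers move at their own pace and stop on an object; "squeeze" is the grip in N (left out, the last holds). Time passes only in rows, so rows that repeat a pose let the fingers close. It gives the time, the measured TCP pose, the force, the opening and the grip force at its end, in the units of the state.
- status.state(): the state, without advancing time (a new reading comes with each control period).
- cams.camera(name): name is "side" or "top"; returns a dict with "image" (420x560x3 uint8, red, green, blue), "fx", "fy", "cx", "cy" (pixels), "k1" (the pictures are not rectified: a ray, as slopes to the right and down, at radius r is drawn at 1 + k1 r^2 times it, then the intrinsics apply), "rvec" (rotation vector, rad) and "tvec" (3), from world to camera coordinates, as OpenCV has them. Camera axes: x right, y down, z forward; pixel columns grow to the right and rows downward; lengths in m; the calibration is good to about 2 mm. A picture is of the moment at which its call begins. There is no depth.
- ctrl.hand_in(): hands the job in; it is judged then, once.
The state is a dict: "time": time; "joint_positions": joint angles; "qvel": joint speeds; "joint_torque": joint torques, N m; "eef_pos": TCP position; "tool_rot": TCP orientation; "contact_force": force on the tool from outside, world axes, zero at the start; "ft_torque": the same for the moment, N m; "finger_gap": finger opening in m; "gripper_force": force on a finger pad.
Only numpy, scipy, OpenCV 4.12 (cv2) and the standard library are available. Lean on these libraries where they do the work, as an engineer would, in place of code of your own. Each camera call takes 0.05 s, during which the arm holds its last target. There are 200 camera calls.

## Working session

There is one attempt and no reset: what is moved stays moved. The work goes in short steps, Python scripts to look and compute and a tool call to move; the robot and the scene stay as the last step left them, time stands still between calls to the robot, and variables do not carry over. Pictures are saved under pics/ and viewed, at most 10 in all, crops included, and the job is handed in when it is done.

Besides the shell and the picture viewer there is one more tool, called after ">>>" as a command line: name --pt "numbers of a row" for each row, then --argument value for the rest. drive_tool: Moves the arm, as the interface text tells. Scaled input: -1 to 1 covers 75 cm each way for a shift and 90 degrees each way for a turn. Its arguments: {"type":"object","properties":{"hand":{"type":"array","items":{"type":"number"}},"delta_pos":{"type":"array","items":{"type":"array","items":{"type":"number","minimum":-1,"maximum":1}}},"yaw":{"type":"array","items":{"type":"number","minimum":-1,"maximum":1}},"squeeze":{"type":"number"}},"required":["hand","delta_pos","yaw"]}

```bash
mkdir -p pics; ls
python3 - <<'E'
from station import status, cams, ctrl
import cv2
s=status.state(); print(s)
for n in("side","top"):
    c=cams.camera(n); im=c.pop("image"); print(n,c); cv2.imwrite(f"pics/{n}0.png",im[:,:,::-1])
E
```

```text
pics
{'time': 0.0, 'joint_positions': array([-1.39951598e+00,  5.28464259e-01,  1.43389907e+00, -4.17280414e-07,
        1.18137765e+00, -1.78478029e-01]), 'qvel': array([-4.03386026e-04, -1.37064627e-03,  1.19842151e-03, -7.05731169e-05,
       -7.63634301e-04, -9.31201855e-04]), 'joint_torque': array([-5.04858945e-04, -4.40038562e+01, -1.76590991e+01,  6.32867217e-02,
        5.82444726e-02, -1.65026454e-04]), 'eef_pos': array([ 0.21407557, -0.5863694 ,  0.19877388]), 'tool_rot': array([[ 9.39455554e-01,  3.42670581e-01, -3.66548979e-04],
       [ 3.42670565e-01, -9.39453247e-01,  2.11681932e-03],
       [ 3.81016077e-04, -2.11426321e-03, -9.99997692e-01]]), 'contact_force': array([ 0.6490801 , -0.6997601 , -0.21166101]), 'ft_torque': array([ 0.02155052,  0.00492651, -0.02415914]), 'gripper_force': 0.0, 'finger_gap': 0.0875076929779034}
side {'fx': 534.1721394645765, 'fy': 534.1721394645765, 'cx': 275.01662028622314, 'cy': 198.6044852014811, 'k1': -0.06742228355931455, 'rvec': array([ 0.71642254, -2.4029661 ,  1.36848713]), 'tvec': array([0.45922705, 0.22805327, 1.19801061])}
top {'fx': 524.3270095712819, 'fy': 524.3270095712819, 'cx': 275.3654258717202, 'cy': 213.06783630426202, 'k1': -0.048223147080688054, 'rvec': array([ 2.18516825, -2.19846422,  0.0891151 ]), 'tvec': array([-0.01637536,  0.54038378,  1.4178428 ])}
```

View pics/top0.png

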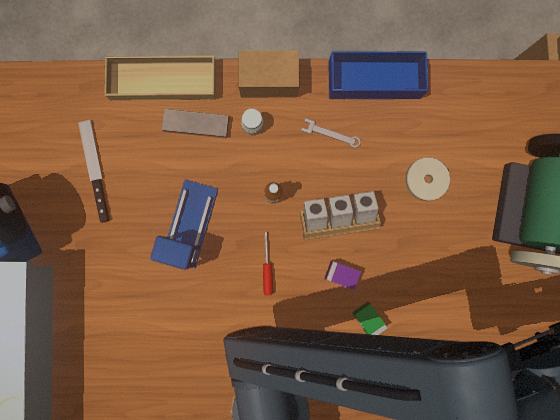

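View pics/side0.png

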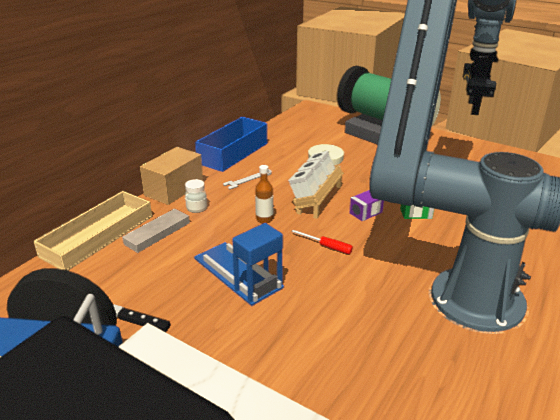

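The top view shows the tins at about (315,212), (341,208) and (366,203). The bay roof is at (172,252), with the lane running up to (200,185), and the oil bottle is at (274,190). The side view shows the same layout plus the gripper at (482,80). Next I'll zoom in.

```bash
cat > h.py <<'E'
import numpy as np, cv2
from station import status, cams, ctrl
def cam(n):
    c=cams.camera(n); c["K"]=np.array([[c["fx"],0,c["cx"]],[0,c["fy"],c["cy"]],[0,0,1.]]); c["D"]=np.array([c["k1"],0,0,0,0])
    c["R"]=cv2.Rodrigues(c["rvec"])[0]; c["C"]=-c["R"].T@c["tvec"]; return c
def ray(c,uv):
    p=cv2.undistortPoints(np.array([[uv]],float),c["K"],c["D"])[0,0]; d=c["R"].T@np.r_[p,1]; return c["C"],d/np.linalg.norm(d)
def plane(c,uv,z):
    o,d=ray(c,uv); return o+d*(z-o[2])/d[2]
def tri(c1,p1,c2,p2):
    o,d=ray(c1,p1);q,e=ray(c2,p2); s=np.linalg.lstsq(np.c_[d,-e],q-o,rcond=None)[0]
    a=o+s[0]*d;b=q+s[1]*e; return (a+b)/2,np.linalg.norm(a-b)
def proj(c,P): return cv2.projectPoints(np.array(P,float).reshape(-1,3),c["rvec"],c["tvec"],c["K"],c["D"])[0][:,0]
E
python3 - <<'E'
import cv2,numpy as np
t=cv2.imread("pics/top0.png");s=cv2.imread("pics/side0.png")
def crop(im,x,y,w,h,f):
    o=cv2.resize(im[y:y+h,x:x+w],None,fx=f,fy=f,interpolation=cv2.INTER_CUBIC)
    for k in range(0,w,10): cv2.putText(o,str(x+k),(k*f,8),0,.28,(255,255,255),1) if k%20==0 else 0; cv2.line(o,(k*f,10),(k*f,14),(255,255,255),1)
    for k in range(0,h,10): cv2.putText(o,str(y+k),(0,k*f+4),0,.28,(255,255,255),1)
    return o
a=crop(t,295,185,95,60,4);b=crop(t,145,172,80,104,4);c=crop(s,280,140,70,80,5);d=crop(s,190,220,100,85,5)
A=np.zeros((560,710,3),np.uint8);A[:240,:380]=a;A[:416,385:705]=b
cv2.imwrite("pics/z1.png",A)
B=np.zeros((430,860,3),np.uint8);B[:400,:350]=c;B[:425,355:855]=d;cv2.imwrite("pics/z2.png",cv2.resize(B,(800,400)) if 0 else B[:, :800])
cv2.imwrite("pics/z3.png",cv2.resize(s[0:120,440:540],None,fx=5,fy=5,interpolation=cv2.INTER_CUBIC))
E
```

```text
(no output)
```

View pics/z1.png

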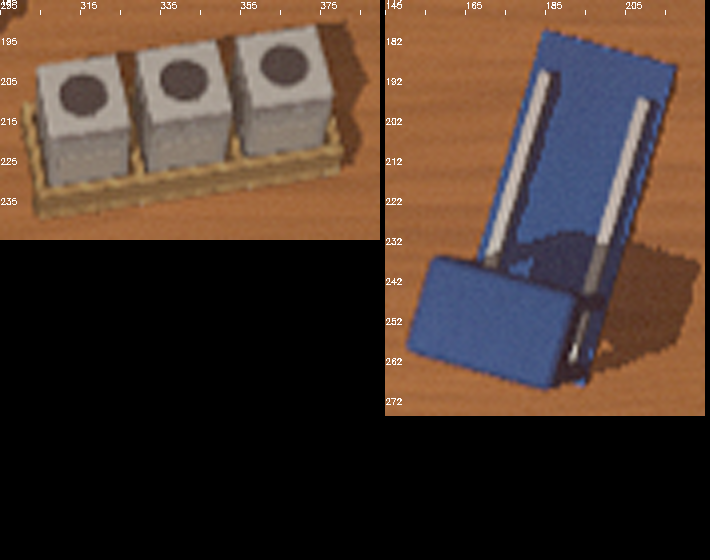

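View pics/z2.png

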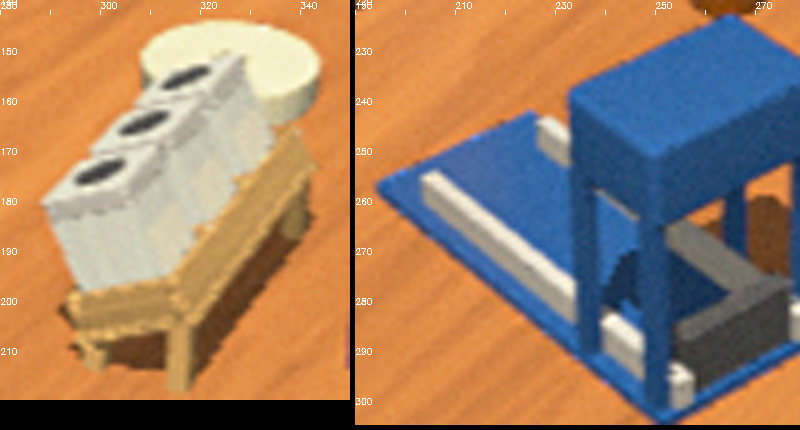

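View pics/z3.png

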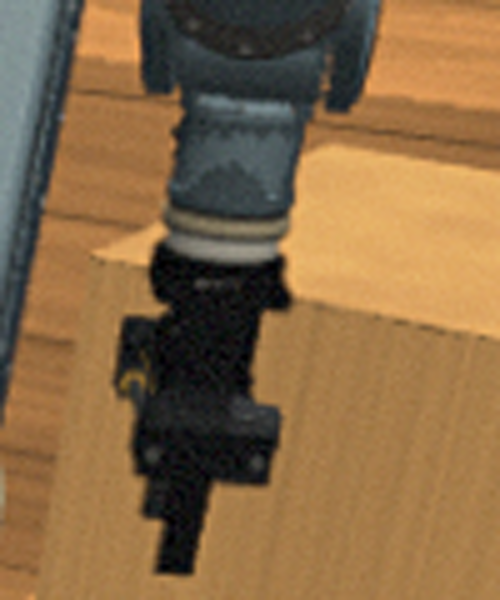

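In z1 the lid discs are at about top (316,209), (341,205) and (366,201), and the roof corners are (158,236), (193,245), (187,269) and (150,259). In z2 the discs are at side (300,174), (309,165) and (317,155), and the plate's far corners are at (194,257) and (225,242). In z3 the gripper is seen along its jaw axis, and the lower block looks about 28 px wide. Next I'll triangulate.

Run:
```python
from h import *
np.set_printoptions(precision=4,suppress=True)
T=cam("top");S=cam("side"); print("cams",T["C"],S["C"])
def disc(c,uv,r=6,th=0.62):
    g=cv2.cvtColor(c["image"],cv2.COLOR_RGB2GRAY).astype(float); x,y=map(round,uv)
    w=g[y-r:y+r+1,x-r:x+r+1]; m=(w<(w.max()+w.min())/2*1.0).astype(np.uint8)
    n,l,st,ce=cv2.connectedComponentsWithStats(m); k=l[r,r]; return ce[k]+[x-r,y-r] if k else np.array(uv)
tp=[(316,209),(341,205),(366,201)];sp=[(300,174),(309,165),(317,155)]
L=[]
for a,b in zip(tp,sp):
    a2,b2=disc(T,a,7),disc(S,b,5); P,e=tri(T,a2,S,b2); print(a2,b2,P,e); L.append(P)
print("spacing",np.diff(L,axis=0),np.linalg.norm(L[2]-L[0]))
print("roof")
for a,b in zip([(158,236.2),(193.2,245.2),(150.5,259.2)],[(232.6,239),(266,223),(249.6,251.4)]): print(tri(T,a,S,b))
print("plate")
for a,b in zip([(185,179.5),(218,188.5)],[(194,257.4),(225.4,242.4)]): print(tri(T,a,S,b))
for n,uv in dict(p1=(185,179.5),p2=(218,188.5)).items(): print(n,plane(T,uv,.008))
for uv in [(158,236.2),(193.2,245.2),(186.8,269),(150.5,259.2)]: print(plane(T,uv,.153))
# rails by mask
hsv=cv2.cvtColor(T["image"],cv2.COLOR_RGB2HSV); m=((hsv[...,1]<70)&(hsv[...,2]>110)).astype(np.uint8); m[:, :150]=0;m[:,225:]=0;m[:175]=0;m[250:]=0
n,l,st,ce=cv2.connectedComponentsWithStats(m)
for k in range(1,n):
    if st[k,4]>30: 
        p=np.argwhere(l==k)[:,::-1].astype(np.float32); vx,vy,x0,y0=cv2.fitLine(p,cv2.DIST_L2,0,.01,.01).ravel()
        P,Q=plane(T,(x0,y0),.024),plane(T,(x0+10*vx,y0+10*vy),.024); print("rail",st[k],P,np.degrees(np.arctan2(*(P-Q)[[1,0]])))
hs=hsv; mb=((hs[...,0]>100)&(hs[...,0]<125)&(hs[...,1]>110)).astype(np.uint8)
print("oil base", [plane(S,(264,220),0)], "oil cap",tri(T,(274,187),S,(263.5,168)))
```

```text
cams [ 0.4408 -0.0022  1.452 ] [-0.1177  1.0159  0.8076]
[315.31 208.41] [299.4483 173.9655] [ 0.5461 -0.1212  0.1078] 0.001341846768727532
[340.4646 204.6263] [308.68 164.08] [ 0.555  -0.1865  0.1084] 0.00017364462948791682
[365.6939 200.9286] [316.625  155.0417] [ 0.5648 -0.2517  0.108 ] 0.001387898857430402
spacing [[ 0.0089 -0.0653  0.0006]
 [ 0.0098 -0.0653 -0.0004]] 0.13190401229526103
roof
(array([0.4764, 0.2751, 0.1459]), np.float64(0.002469299166752195))
(array([0.452 , 0.1861, 0.1472]), np.float64(0.0013289531127900153))
(array([0.4191, 0.2929, 0.1469]), np.float64(0.0016909865674467955))
plate
(array([0.6375, 0.2318, 0.0027]), np.float64(0.002597745833794481))
(array([0.611 , 0.1393, 0.0041]), np.float64(0.001078930453480789))
p1 [0.6357 0.2301 0.008 ]
p2 [0.6101 0.1386 0.008 ]
[0.4752 0.2729 0.153 ]
[0.4525 0.1856 0.153 ]
[0.394  0.2012 0.153 ]
[0.4185 0.2911 0.153 ]
rail [170 189  16  49 158] [0.5422 0.2469 0.024 ] 163.98585347909352
rail [195 196  16  48 149] [0.5277 0.1779 0.024 ] 164.30622518846846
oil base [array([ 0.5914, -0.0088,  0.    ])] oil cap (array([ 0.5953, -0.0151,  0.1586]), np.float64(0.0003703064289347726))
```

The geometry agrees with the text: the lids are at z≈0.108 and the bay is at yaw 164.2°. Next I'll write a helper for the move numbers and go above the middle tin.

```bash
cat >> h.py <<'E'
rx=np.array([-.9899,-.1418,0]); LID={1:np.array([.5461,-.1212,.1078]),2:np.array([.555,-.1867,.108]),3:np.array([.5645,-.2517,.108])}
bx=np.array([-.9622,.2723,0]); by=np.array([-.2723,-.9622,0]); BO=np.array([.5125,.2167,0])
def go(p,jaw):  # jaw: wanted world angle (deg) of the tool y axis
    s=status.state(); R=s["tool_rot"]; d=R.T@(np.array(p)-s["eef_pos"]); a=np.degrees(np.arctan2(R[1,1],R[0,1]))
    t=-(jaw-a); t=(t+180)%360-180
    print("t",round(s["time"],2),"pos",s["eef_pos"].round(4),"jaw",round(a,2),"gap",round(s["finger_gap"],4),"F",s["contact_force"].round(2),
      "\n-> delta",(d/.75).round(4),"yaw",round(t/90,4),"rows",round(max(np.linalg.norm(d)/.0417,abs(t)/7.16),1))
E
python3 - <<'E'
from h import *
p=LID[2]+rx*.0085; p[2]=.22; print(p); go(p,8.15)
E
```

```text
[ 0.54658585 -0.1879053   0.22      ]
t 0.2 pos [ 0.2141 -0.5866  0.1991] jaw -69.96 gap 0.0871 F [ 0.74  0.44 -0.1 ] 
-> delta [ 0.5986 -0.3476 -0.0272] yaw -0.8678 rows 12.5
```

>>> drive_tool --hand '[1,1,1,1,1,1,1,1,1,1]' --pt "0.055 -0.035 -0.03" --pt "0.11 -0.07 -0.03" --pt "0.16 -0.1 -0.03" --pt "0.21 -0.13 -0.03" --pt "0.26 -0.16 -0.03" --pt "0.31 -0.19 -0.03" --pt "0.36 -0.22 -0.03" --pt "0.41 -0.25 -0.03" --pt "0.46 -0.28 -0.03" --pt "0.5 -0.31 -0.03" --yaw '[-0.08,-0.16,-0.24,-0.32,-0.4,-0.48,-0.56,-0.64,-0.72,-0.78]'

```text
time: 1.03
eef_pos: [0.4712, -0.2618, 0.2223]
tool_rot: [[-0.01, 1.0, 0.0], [1.0, 0.01, -0.0], [-0.0, 0.0, -1.0]]
contact_force: [1.6, -0.9, -0.5]
finger_gap: 0.0869
gripper_force: 0.0
```

Run:
```python
from h import *
p=LID[2]+rx*.0085; p[2]=.15; go(p,8.15)
t=cam("top")["image"]; s=cam("side")["image"]
A=np.hstack([cv2.resize(t[120:260,270:430],(640,560)[::1] if 0 else (400,350)),cv2.resize(s[60:220,230:410],(394,350))])
cv2.imwrite("pics/g1.png",A[:,:,::-1])
```

```text
t 1.03 pos [ 0.4712 -0.2618  0.2223] jaw 0.56 gap 0.0869 F [ 1.57 -0.85 -0.51] 
-> delta [0.0976 0.1014 0.0964] yaw -0.0843 rows 3.1
```

View pics/g1.png

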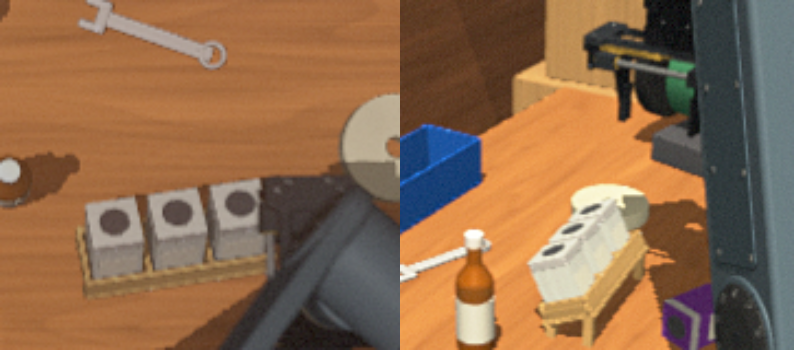

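The gripper body is wide along the jaws (right half, about x 585–700 at y 45), so near the roof it must stay above the roof top. Now I'll move over the middle tin and down.

>>> drive_tool --hand '[1,1,1,1,1,1,1,1,1,1]' --pt "0.04 0.04 0" --pt "0.08 0.08 0" --pt "0.0976 0.1014 0.01" --pt "0.0976 0.1014 0.05" --pt "0.0976 0.1014 0.09" --pt "0.0976 0.1014 0.12" --pt "0.0976 0.1014 0.15" --pt "0.0976 0.1014 0.17" --pt "0.0976 0.1014 0.187" --pt "0.0976 0.1014 0.187" --yaw '[-0.05,-0.084,-0.084,-0.084,-0.084,-0.084,-0.084,-0.084,-0.084,-0.084]'

```text
time: 1.97
eef_pos: [0.5435, -0.1897, 0.0791]
tool_rot: [[-0.134, 0.991, -0.005], [0.991, 0.134, 0.003], [0.004, -0.005, -1.0]]
contact_force: [0.3, 0.0, 0.1]
finger_gap: 0.0867
gripper_force: 0.0
```

Run:
```python
from h import *
p=LID[2]+rx*.0085; p[2]=.082; go(p,8.15)
```

```text
t 1.97 pos [ 0.5435 -0.1897  0.0791] jaw 7.72 gap 0.0867 F [0.28 0.03 0.11] 
-> delta [ 0.0018  0.0044 -0.0038] yaw -0.0048 rows 0.1
```

>>> drive_tool --hand '[1,1,1,1,1,1,1,1,1,1]' --pt "0 -0.004 -0.002" --pt "0 -0.008 -0.002" --pt "0 -0.011 -0.002" --pt "0 -0.013 -0.002" --pt "0 -0.015 -0.002" --pt "0 -0.016 -0.002" --pt "0 -0.017 -0.002" --pt "0 -0.018 -0.002" --pt "0 -0.019 -0.002" --pt "0 -0.02 -0.002" --yaw '[0,0,0,0,0,0,0,0,0,0]'

```text
time: 2.8
eef_pos: [0.5309, -0.1919, 0.0835]
tool_rot: [[-0.136, 0.991, 0.0], [0.991, 0.136, -0.0], [-0.0, 0.0, -1.0]]
contact_force: [-0.4, -0.5, -0.3]
finger_gap: 0.0871
gripper_force: 0.0
```

>>> drive_tool --hand '[1,1]' --pt "0 0 0" --pt "0 0 0" --yaw '[0,0]'

```text
time: 2.97
eef_pos: [0.5309, -0.1919, 0.0834]
tool_rot: [[-0.136, 0.991, -0.0], [0.991, 0.136, 0.0], [0.0, -0.0, -1.0]]
contact_force: [0.6, -0.7, 0.5]
finger_gap: 0.0869
gripper_force: 0.0
```

>>> drive_tool --hand '[1,1]' --pt "0 -0.003 0" --pt "0 -0.004 0" --yaw '[0,0]'

```text
time: 3.13
eef_pos: [0.5277, -0.1922, 0.0834]
tool_rot: [[-0.136, 0.991, -0.0], [0.991, 0.136, 0.0], [0.0, -0.0, -1.0]]
contact_force: [-0.5, 0.4, -1.1]
finger_gap: 0.0869
gripper_force: 0.0
```

```bash
cat >> h.py <<'E'
def disc(c,uv,r=6):
    g=cv2.cvtColor(c["image"],cv2.COLOR_RGB2GRAY).astype(float); x,y=map(round,uv)
    w=g[y-r:y+r+1,x-r:x+r+1]; m=(w<(w.max()+w.min())/2).astype(np.uint8)
    n,l,st,ce=cv2.connectedComponentsWithStats(m); k=l[r,r]; return ce[k]+[x-r,y-r] if k else np.array(uv)*np.nan
E
python3 - <<'E'
from h import *
T=cam("top");S=cam("side")
for a in [(316,209),(341,205),(366,201)]: print(disc(T,a,7))
for b in [(300,174),(309,165),(317,155)]: print(disc(S,b,5))
A=np.hstack([cv2.resize(T["image"][150:250,290:390],(400,400),interpolation=2),cv2.resize(S["image"][120:220,270:370],(400,400),interpolation=2)])
cv2.imwrite("pics/g2.png",A[:,:,::-1])
E
```

```text
[315.36633663 208.3960396 ]
[nan nan]
[nan nan]
[299.38461538 174.07692308]
[307.19444444 163.36111111]
[317.60810811 156.5       ]
```

View pics/g2.png

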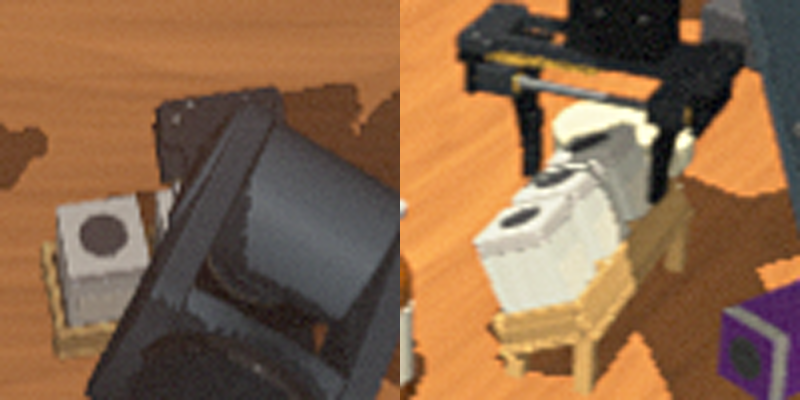

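The view shows the fingers straddling the middle tin. The left fingertip is at side ≈(303,163) and the right one at ≈(335,170). I'll check the geometry by projection and read the force.

Run:
```python
from h import *
S=cam("side"); s=status.state(); y=s["tool_rot"][:,1]; e=s["eef_pos"]
print("F",s["contact_force"].round(2),"inner tips",proj(S,[e+y*.0435,e-y*.0435]).round(1))
L=LID[2]; u=rx*.9063+np.array([0,0,.4226]); ry=np.array([.1418,-.9899,0])
print("lid corners",proj(S,[L-.026*u-.026*ry,L-.026*u+.026*ry,L+.026*u-.026*ry]).round(1))
print("edge along jaw from tcp",(L-.026*u-e)@y, "lid now if z same", plane(S,(307.19,163.36),.11),plane(S,(307.19,163.36),.113))
```

```text
F [ 0.72  0.28 -0.07] inner tips [[303.7 170.3]
 [331.8 176.4]]
lid corners [[297.6 169.7]
 [304.5 162.3]
 [313.2 166.1]]
edge along jaw from tcp 0.051207001873049905 lid now if z same [ 0.55941148 -0.18525563  0.11      ] [ 0.55649937 -0.18008963  0.113     ]
```

>>> drive_tool --hand '[1,1,1,1]' --pt "0 -0.003 0" --pt "0 -0.006 0" --pt "0 -0.009 0" --pt "0 -0.009 0" --yaw '[0,0,0,0]'

```text
time: 3.62
eef_pos: [0.5206, -0.1931, 0.0834]
tool_rot: [[-0.136, 0.991, -0.001], [0.991, 0.136, 0.0], [0.001, -0.001, -1.0]]
contact_force: [0.1, 0.6, -0.6]
finger_gap: 0.0866
gripper_force: 0.0
```

Run:
```python
from h import *
S=cam("side");S=cam("side")
F=[]
for i in range(12): cam("side"); F.append(status.state()["contact_force"])
print(np.mean(F,0).round(2),np.std(F,0).round(2)); s=status.state(); print(s["eef_pos"],s["time"],disc(S,(309,165),5))
A=cv2.resize(S["image"][130:205,275:350],(600,600),interpolation=2); cv2.imwrite("pics/g3.png",A[:,:,::-1])
```

```text
[-0.01  0.05 -0.03] [0.38 0.5  0.58]
[ 0.52130066 -0.19323753  0.08350858] 4.3167 [307.0952381  163.02380952]
```

View pics/g3.png

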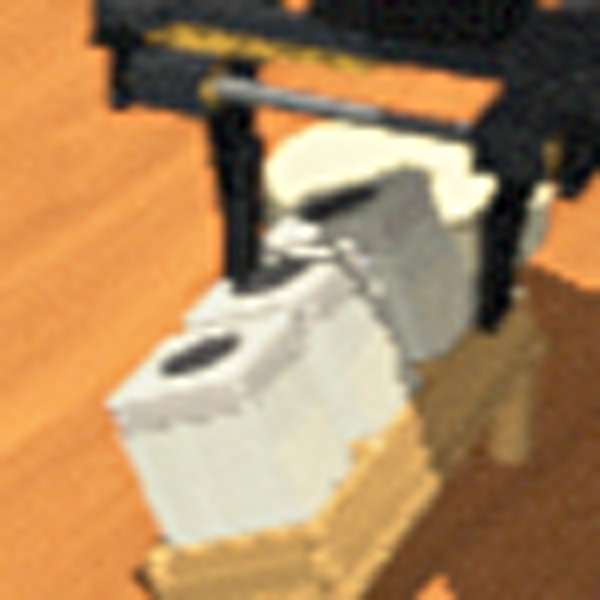

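In g3 the middle tin has not moved (disc ≈(308,165)). The left finger occludes its far-left lid corner, with its visible bottom at ≈(305,166). I'll compare that with predicted finger pixels.

Run:
```python
from h import *
S=cam("side"); s=status.state(); y=s["tool_rot"][:,1]; x=s["tool_rot"][:,0]; e=s["eef_pos"]; print(s["tool_rot"].round(3))
for z in (0,.02,.04,.06):
    P=[e+y*.0435*a+x*.0095*b+[0,0,z] for a in(1,-1) for b in (-1,1)]; P+= [e+y*.0585+[0,0,z]]; print(z,proj(S,P).round(1).tolist())
u=rx*.9063+np.array([0,0,.4226]); ry=np.array([.1418,-.9899,0])
print([proj(S,[LID[k]])[0].round(1).tolist() for k in (1,2,3)])
im=cv2.cvtColor(S["image"],cv2.COLOR_RGB2GRAY)
for r in (150,156,160,164,168,172): print(r,im[r,296:342].tolist())
```

```text
[[-0.136  0.991 -0.   ]
 [ 0.991  0.136  0.   ]
 [ 0.    -0.    -1.   ]]
0 [[307.1, 169.4], [304.5, 172.2], [335.1, 175.5], [332.8, 178.3], [301.1, 169.8]]
0.02 [[307.3, 163.3], [304.7, 166.0], [335.5, 169.3], [333.2, 172.1], [301.2, 163.7]]
0.04 [[307.5, 157.2], [304.9, 159.8], [335.9, 163.0], [333.6, 165.8], [301.4, 157.5]]
0.06 [[307.7, 150.9], [305.1, 153.5], [336.3, 156.6], [333.9, 159.4], [301.6, 151.2]]
[[299.7, 174.0], [308.7, 164.2], [316.9, 155.1]]
150 [177, 180, 182, 178, 154, 81, 19, 13, 27, 30, 17, 70, 216, 251, 248, 244, 245, 245, 244, 245, 245, 245, 247, 248, 249, 251, 251, 248, 230, 204, 215, 223, 243, 250, 248, 249, 252, 206, 56, 23, 31, 34, 46, 35, 37, 40]
156 [169, 171, 171, 172, 181, 149, 84, 36, 42, 33, 17, 68, 108, 139, 152, 140, 100, 53, 37, 41, 45, 65, 88, 105, 117, 126, 128, 128, 126, 122, 119, 123, 121, 158, 240, 252, 252, 238, 145, 51, 16, 12, 21, 0, 38, 136]
160 [175, 178, 179, 182, 183, 172, 121, 40, 32, 35, 23, 73, 181, 230, 224, 213, 207, 181, 150, 134, 132, 195, 218, 166, 130, 140, 144, 135, 133, 141, 143, 138, 141, 131, 140, 146, 153, 164, 120, 52, 20, 22, 6, 50, 132, 156]
164 [180, 182, 185, 182, 168, 162, 129, 70, 45, 36, 64, 79, 78, 73, 88, 117, 176, 231, 243, 233, 214, 190, 159, 136, 157, 159, 154, 156, 152, 143, 137, 135, 147, 147, 147, 149, 150, 138, 94, 34, 20, 11, 18, 68, 77, 78]
168 [174, 178, 191, 226, 239, 240, 238, 237, 236, 239, 241, 228, 214, 211, 213, 212, 203, 218, 211, 181, 184, 199, 213, 218, 211, 176, 133, 143, 157, 159, 149, 144, 150, 145, 148, 150, 150, 123, 69, 38, 1, 16, 49, 100, 101, 90]
172 [231, 239, 241, 223, 161, 136, 121, 106, 131, 209, 241, 235, 226, 210, 194, 189, 190, 215, 226, 220, 217, 216, 217, 214, 218, 220, 223, 194, 145, 146, 163, 156, 147, 146, 147, 137, 112, 102, 106, 106, 109, 111, 111, 112, 112, 96]
```

Run:
```python
from h import *
T=cam("top"); S=cam("side"); s=status.state(); y=s["tool_rot"][:,1]; x=s["tool_rot"][:,0]; e=s["eef_pos"]
print("top: body end corners pred",[proj(T,[e+y*.095+x*b+[0,0,z]]).round(1).tolist() for b in(-.0375,.0375) for z in (.07,.11)])
print("side: ",[proj(S,[e+y*.095+x*b+[0,0,z]]).round(1).tolist() for b in(-.0375,.0375) for z in (.07,.11)])
g=cv2.cvtColor(T["image"],cv2.COLOR_RGB2GRAY)
for r in range(172,194,3): print(r,g[r,320:370:2].tolist())
```

```text
top: body end corners pred [[[354.8, 176.9]], [[357.5, 174.6]], [[325.3, 181.1]], [[327.0, 178.9]]]
side:  [[[295.2, 140.8]], [[295.4, 128.3]], [[284.6, 150.8]], [[284.7, 137.9]]]
172 [127, 125, 126, 123, 126, 125, 125, 126, 123, 123, 121, 122, 121, 121, 117, 121, 119, 119, 118, 122, 115, 119, 117, 118, 117]
175 [121, 122, 120, 123, 117, 120, 120, 119, 118, 116, 117, 105, 104, 102, 86, 77, 67, 59, 58, 64, 87, 102, 70, 73, 71]
178 [121, 125, 124, 122, 120, 110, 57, 61, 61, 89, 60, 66, 62, 67, 65, 61, 56, 61, 60, 62, 54, 74, 79, 78, 70]
181 [118, 121, 122, 119, 118, 50, 61, 92, 65, 63, 70, 65, 63, 64, 51, 68, 73, 72, 65, 58, 65, 77, 73, 75, 73]
184 [124, 126, 124, 123, 100, 52, 65, 60, 63, 66, 64, 64, 54, 49, 73, 70, 74, 73, 81, 53, 61, 59, 71, 73, 78]
187 [120, 121, 124, 119, 117, 60, 64, 63, 63, 63, 68, 59, 48, 77, 70, 71, 70, 73, 60, 72, 71, 60, 61, 61, 65]
190 [124, 121, 123, 125, 120, 55, 66, 61, 51, 72, 46, 54, 68, 71, 72, 73, 73, 68, 56, 81, 79, 78, 71, 70, 65]
193 [114, 117, 115, 119, 114, 45, 66, 61, 53, 58, 46, 68, 80, 74, 71, 70, 70, 50, 85, 81, 87, 81, 81, 77, 72]
```

Run:
```python
from h import *
S=cam("side")
e=np.array([.214,-.5866,.199]); y=np.array([.3427,-.9394,0])
for z in (0,.01,.02,.03): print(z,proj(S,[e+y*.05+[0,0,z],e-y*.05+[0,0,z]]).round(1).tolist())
s=status.state(); print(s["eef_pos"],s["joint_positions"])
im=cv2.cvtColor(S["image"],cv2.COLOR_RGB2GRAY)
print("right finger rows", [(r,int(im[r,330:342].argmin()+330),int(im[r,330:342].min())) for r in range(160,182)])
```

```text
0 [[469.9, 110.2], [472.7, 122.1]]
0.01 [[470.5, 107.2], [473.3, 119.0]]
0.02 [[471.0, 104.2], [473.9, 115.8]]
0.03 [[471.6, 101.1], [474.5, 112.7]]
[ 0.5212828  -0.19319858  0.08348513] [-5.55949609e-01  5.99406624e-01  1.70936450e+00  1.75436049e-05
  8.32854187e-01 -6.92187456e-01]
right finger rows [(160, 336, 8), (161, 337, 20), (162, 337, 10), (163, 338, 12), (164, 336, 9), (165, 337, 12), (166, 336, 13), (167, 337, 11), (168, 336, 8), (169, 336, 15), (170, 335, 23), (171, 335, 65), (172, 341, 102), (173, 340, 100), (174, 331, 103), (175, 339, 99), (176, 341, 101), (177, 338, 97), (178, 338, 101), (179, 341, 97), (180, 336, 95), (181, 341, 93)]
```

The fingers really end about 19 mm higher than the reported TCP, seen both in the start picture and here. That puts the fingertip at about z_eef + 0.019, so the push passed above the tin. I'll raise, recentre and go lower.

>>> drive_tool --hand '[1,1,1,1,1,1,1,1,1]' --pt "0 0 -0.02" --pt "0 0.02 -0.02" --pt "0 0.034 -0.02" --pt "0.003 0.034 -0.01" --pt "0.003 0.034 0" --pt "0.003 0.034 0.01" --pt "0.003 0.034 0.02" --pt "0.003 0.034 0.027" --pt "0.003 0.034 0.027" --yaw '[0,0,0,0,0,0,0,0,0]'

```text
time: 5.27
eef_pos: [0.5446, -0.1869, 0.0613]
tool_rot: [[-0.135, 0.991, -0.004], [0.991, 0.135, 0.002], [0.002, -0.003, -1.0]]
contact_force: [-0.3, 0.1, 0.5]
finger_gap: 0.0873
gripper_force: 0.0
```

>>> drive_tool --hand '[1,1,1,1,1,1,1,1,1,1]' --pt "0 -0.004 0" --pt "0 -0.008 0" --pt "0 -0.012 0" --pt "0 -0.014 0" --pt "0 -0.016 0" --pt "0 -0.018 0" --pt "0 -0.019 0" --pt "0 -0.02 0" --pt "0 -0.021 0" --pt "0 -0.022 0" --yaw '[0,0,0,0,0,0,0,0,0,0]'

```text
time: 6.1
eef_pos: [0.5341, -0.1907, 0.0649]
tool_rot: [[-0.135, 0.991, 0.009], [0.991, 0.135, -0.003], [-0.004, 0.009, -1.0]]
contact_force: [7.8, 1.9, 4.3]
finger_gap: 0.0871
gripper_force: 4.0
```

```bash
cat >> h.py <<'E'
def force(n=10):
    F=[]
    for i in range(n): cams.camera("side"); F.append(status.state()["contact_force"])
    s=status.state(); print("F",np.mean(F,0).round(2),"std",np.std(F,0).round(2),"pos",s["eef_pos"].round(4),"gap",s["finger_gap"].round(4),"grip",s["gripper_force"],"t",s["time"])
E
python3 -c "
from h import *
force()"
```

```text
Traceback (most recent call last):
  File "h.py", line 28, in force
    s=status.state(); print("F",np.mean(F,0).round(2),"std",np.std(F,0).round(2),"pos",s["eef_pos"].round(4),"gap",s["finger_gap"].round(4),"grip",s["gripper_force"],"t",s["time"])
                                                                                                                   ^^^^^^^^^^^^^^^^^^^^^
AttributeError: 'float' object has no attribute 'round'
```

```bash
sed -i 's/s\["finger_gap"\].round(4)/round(float(s["finger_gap"]),4)/' h.py
python3 -c "
from h import *
force()"
```

```text
F [6.62 2.7  4.  ] std [0.47 0.49 0.37] pos [ 0.5341 -0.1907  0.0649] gap 0.0871 grip 3.547579252626747 t 7.1
```

>>> drive_tool --hand '[1,1,1,1,1,1,1,1,1,1]' --pt "0 0.012 0" --pt "0 0.022 0" --pt "0 0.022 -0.055" --pt "0 0.022 -0.09" --pt "0.04 0.022 -0.09" --pt "0.088 0.022 -0.09" --pt "0.088 0.022 -0.06" --pt "0.088 0.022 -0.03" --pt "0.088 0.022 0" --pt "0.088 0.022 0" --yaw '[0,0,0,0,0,0,0,0,0,0]'

```text
time: 7.93
eef_pos: [0.5337, -0.1204, 0.0594]
tool_rot: [[-0.137, 0.991, -0.01], [0.991, 0.137, 0.004], [0.005, -0.009, -1.0]]
contact_force: [-0.4, 1.0, -0.8]
finger_gap: 0.0873
gripper_force: 0.0
```

>>> drive_tool --hand '[1,1,1,1,1,1,1,1,1,1]' --pt "0 -0.004 0" --pt "0 -0.008 0" --pt "0 -0.012 0" --pt "0 -0.014 0" --pt "0 -0.016 0" --pt "0 -0.018 0" --pt "0 -0.019 0" --pt "0 -0.02 0" --pt "0 -0.021 0" --pt "0 -0.022 0" --yaw '[0,0,0,0,0,0,0,0,0,0]'

```text
time: 8.77
eef_pos: [0.5255, -0.1254, 0.0647]
tool_rot: [[-0.135, 0.991, 0.01], [0.991, 0.135, -0.002], [-0.004, 0.009, -1.0]]
contact_force: [7.4, 2.7, 2.0]
finger_gap: 0.0869
gripper_force: 4.0
```

```bash
python3 -c "
from h import *
force(5)"
```

```text
F [7.   2.79 1.41] std [0.5  0.49 0.31] pos [ 0.5255 -0.1253  0.0648] gap 0.0868 grip 3.6094885622151196 t 9.0167
```

Run:
```python
from h import *
S=cam("side"); print(disc(S,(300,174),5),disc(S,(309,164),5),proj(S,[LID[1],LID[1]+rx*.01,LID[1]+[0,0,.01]]).round(1).tolist())
cv2.imwrite("pics/g4.png",cv2.resize(S["image"][125:215,265:355],(600,600),interpolation=2)[:,:,::-1])
```

```text
[300.45454545 172.68181818] [308.81578947 163.65789474] [[299.7, 174.0], [303.0, 174.7], [299.8, 170.8]]
```

View pics/g4.png

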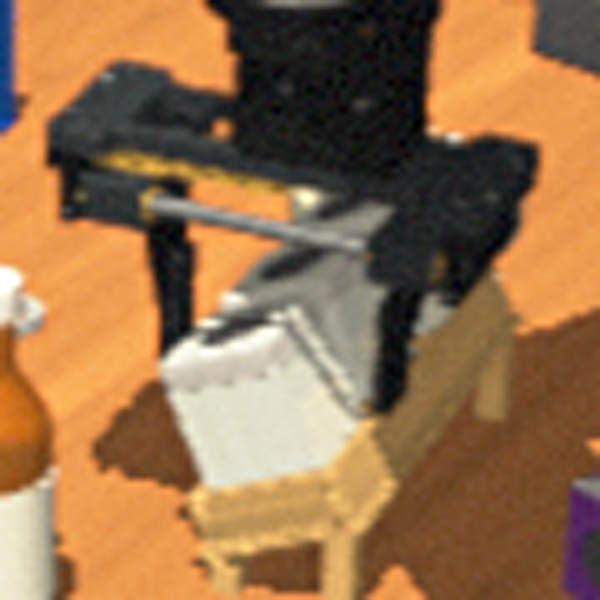

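g4 shows tin 1 pushed a few mm uphill (disc (300.5,172.7)). The horizontal push force comes out similar for tins 1 and 2, so it can't separate them. A small lift will be more direct, so I'll recentre, grip gently and lift tin 1.

>>> drive_tool --hand '[1,1,1,-1,-1,-1,-1,-1,-1,-1]' --pt "0 0.014 0" --pt "0 0.027 0" --pt "0 0.027 0" --pt "0 0.027 0" --pt "0 0.027 0" --pt "0 0.027 0" --pt "0 0.027 0" --pt "0 0.027 0" --pt "0 0.027 0" --pt "0 0.027 0" --yaw '[0,0,0,0,0,0,0,0,0,0]' --squeeze 12

```text
time: 9.9
eef_pos: [0.5392, -0.1216, 0.0631]
tool_rot: [[-0.136, 0.991, -0.004], [0.991, 0.136, 0.0], [0.001, -0.003, -1.0]]
contact_force: [-3.3, -2.3, 2.6]
finger_gap: 0.0613
gripper_force: 11.6
```

```bash
python3 -c "
from h import *
force(5); S=cam('side'); print(disc(S,(300,174),5)); print(status.state()['tool_rot'].round(3))"
```

```text
F [-5.04 -2.42  2.49] std [0.29 0.49 0.33] pos [ 0.5392 -0.1216  0.0631] gap 0.0609 grip 11.709779051598161 t 10.15
[300.05882353 172.19607843]
[[-0.136  0.991 -0.004]
 [ 0.991  0.136  0.   ]
 [ 0.001 -0.004 -1.   ]]
```

>>> drive_tool --hand '[-1,-1,-1,-1,-1,-1]' --pt "0 0 -0.005" --pt "0 0 -0.01" --pt "0 0 -0.015" --pt "0 0 -0.02" --pt "0 0 -0.02" --pt "0 0 -0.02" --yaw '[0,0,0,0,0,0]'

```text
time: 10.7
eef_pos: [0.5411, -0.1215, 0.0787]
tool_rot: [[-0.136, 0.991, 0.0], [0.991, 0.136, 0.0], [0.0, 0.0, -1.0]]
contact_force: [-2.2, 0.3, -1.5]
finger_gap: 0.0584
gripper_force: 11.4
```

```bash
python3 -c "
from h import *
force(5); S=cam('side'); print(disc(S,(300,169),5))"
```

```text
F [-2.73  0.09 -2.3 ] std [0.24 0.45 0.41] pos [ 0.5411 -0.1216  0.0784] gap 0.0582 grip 11.328730029053986 t 10.95
[300.61538462 167.94230769]
```

>>> drive_tool --hand '[-1,-1,-1,-1]' --pt "0 0 -0.004" --pt "0 0 -0.008" --pt "0 0 -0.01" --pt "0 0 -0.01" --yaw '[0,0,0,0]'

```text
time: 11.33
eef_pos: [0.5418, -0.1219, 0.0862]
tool_rot: [[-0.136, 0.991, 0.002], [0.991, 0.136, -0.001], [-0.001, 0.002, -1.0]]
contact_force: [-0.9, -0.4, -5.7]
finger_gap: 0.0571
gripper_force: 10.9
```

```bash
python3 -c "
from h import *
force(5); S=cam('side'); print(disc(S,(300,166),5))"
```

```text
F [-0.61 -0.29 -5.39] std [0.3  0.5  0.44] pos [ 0.5415 -0.1218  0.0859] gap 0.0569 grip 10.86874311324209 t 11.5833
[300.14 166.3 ]
```

>>> drive_tool --hand '[-1,-1,-1,-1,-1]' --pt "0 0 -0.004" --pt "0 0 -0.008" --pt "0 0 -0.012" --pt "0 0 -0.013" --pt "0 0 -0.013" --yaw '[0,0,0,0,0]'

```text
time: 12.05
eef_pos: [0.5416, -0.1219, 0.096]
tool_rot: [[-0.136, 0.991, 0.001], [0.991, 0.136, -0.001], [-0.001, 0.001, -1.0]]
contact_force: [-0.7, 0.5, -6.8]
finger_gap: 0.0529
gripper_force: 11.6
```

```bash
python3 -c "
from h import *
force(5); S=cam('side'); print(disc(S,(300,163),5))"
```

```text
F [-0.14  0.14 -6.35] std [0.56 0.43 0.54] pos [ 0.5409 -0.1216  0.0954] gap 0.0532 grip 11.618342368165031 t 12.3
[301.04255319 165.61702128]
```

With the tin clear of the rack, Fz ≈ −6.4 N with no horizontal load and a gap of 53 mm, so tin 1 weighs about 650 g and is the full one. I'll tighten the grip and lift.

>>> drive_tool --hand '[-1,-1,-1,-1,-1,-1,-1,-1,-1]' --pt "0 0 0" --pt "0 0 -0.01" --pt "0 0 -0.03" --pt "0 0 -0.055" --pt "0 0 -0.085" --pt "0 0 -0.115" --pt "0 0 -0.145" --pt "0 0 -0.165" --pt "0 0 -0.17" --yaw '[0,0,0,0,0,0,0,0,0]' --squeeze 30

```text
time: 13.1
eef_pos: [0.5427, -0.1223, 0.2266]
tool_rot: [[-0.136, 0.991, 0.006], [0.991, 0.136, -0.003], [-0.004, 0.006, -1.0]]
contact_force: [0.3, -0.8, -6.9]
finger_gap: 0.0521
gripper_force: 29.4
```

```bash
python3 -c "
from h import *
p=BO+bx*0; p[2]=.22; print(p); go(p,74.2); force(3)"
```

```text
[0.5125 0.2167 0.22  ]
t 13.1 pos [ 0.5427 -0.1223  0.2266] jaw 7.81 gap 0.0521 F [ 0.25 -0.79 -6.9 ] 
-> delta [0.4533 0.0214 0.0074] yaw -0.7377 rows 9.3
F [ 0.2   0.04 -6.82] std [0.41 0.35 0.32] pos [ 0.5404 -0.1213  0.2227] gap 0.0524 grip 29.42370906472206 t 13.25
```

>>> drive_tool --hand '[-1,-1,-1,-1,-1,-1,-1,-1,-1,-1]' --pt "0.02 0 -0.005" --pt "0.06 0 -0.01" --pt "0.1 0 -0.01" --pt "0.15 0 -0.01" --pt "0.2 0 -0.01" --pt "0.25 0.01 -0.01" --pt "0.3 0.01 -0.01" --pt "0.35 0.02 -0.01" --pt "0.4 0.02 -0.01" --pt "0.43 0.021 -0.01" --yaw '[-0.04,-0.11,-0.18,-0.25,-0.33,-0.41,-0.49,-0.57,-0.65,-0.7]'

```text
time: 14.08
eef_pos: [0.5104, 0.2037, 0.2285]
tool_rot: [[-0.947, 0.322, -0.005], [0.322, 0.947, 0.002], [0.005, 0.0, -1.0]]
contact_force: [-0.0, -1.2, -6.7]
finger_gap: 0.0522
gripper_force: 29.4
```

>>> drive_tool --hand '[-1,-1,-1,-1]' --pt "0 0 0" --pt "0 0 0" --pt "0 0 0" --pt "0 0 0" --yaw '[0,0,0,0]'

```text
time: 14.42
eef_pos: [0.5124, 0.1989, 0.2295]
tool_rot: [[-0.944, 0.33, -0.002], [0.33, 0.944, -0.001], [0.002, -0.001, -1.0]]
contact_force: [-0.3, -0.3, -7.1]
finger_gap: 0.0528
gripper_force: 29.5
```

Run:
```python
from h import *
p=BO+bx*0; p[2]=.12; go(p,74.2)
S=cam("side");T=cam("top")
e=status.state()["eef_pos"]; print(proj(S,[e]),proj(T,[e]))
A=np.hstack([cv2.resize(S["image"][150:310,170:330],(400,400),interpolation=2),cv2.resize(T["image"][150:290,110:250],(400,400),interpolation=2)])
cv2.imwrite("pics/b1.png",A[:,:,::-1])
```

```text
t 14.42 pos [0.5124 0.1989 0.2295] jaw 70.71 gap 0.0528 F [-0.32 -0.25 -7.08] 
-> delta [0.0075 0.0226 0.146 ] yaw -0.0388 rows 2.7
[[239.29162791 185.97105267]] [[182.87776033 219.0468207 ]]
```

View pics/b1.png

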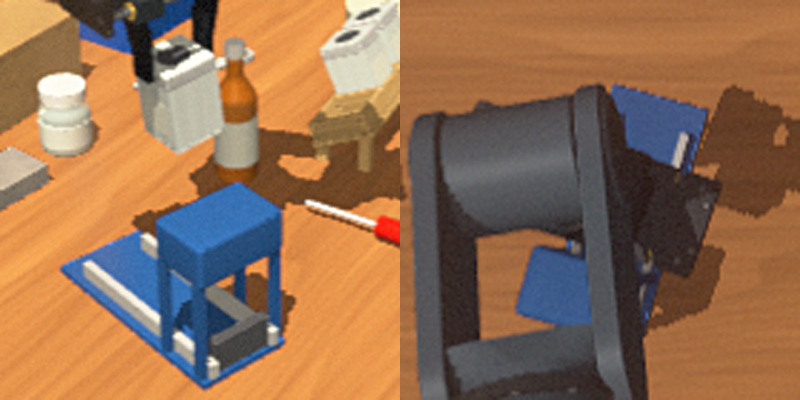

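b1 shows the full tin hanging upright in the gripper over the lane: disc at side ≈(240,171), nearest bottom corner ≈(242,210). Tins 2 and 3 still stand in the rack at the upper right. Next I'll work out the tin's offset within the grip.

Run:
```python
from h import *
S=cam("side"); s=status.state(); R=s["tool_rot"]; e=s["eef_pos"]; x,y=R[:,0],R[:,1]
for r in (3,4,5):
    d=disc(S,(241,171),r); o,v=ray(S,d); P=o+v*((e-o)@y)/(v@y); print(d,"lid centre rel eef: x",(P-e)@x,"z",P[2]-e[2])
C=[e+a*.026*x+b*.026*y+[0,0,z] for z in(-.036,.044) for a in(1,-1) for b in(1,-1)]
print(proj(S,C).round(1).tolist())
g=S["image"].astype(int); print("rows at col 242",[(r,g[r,242].tolist()) for r in range(202,216)])
m=((g.max(2)-g.min(2)<45)&(g.min(2)>95)).astype(np.uint8); m[:160]=0;m[216:]=0;m[:,:222]=0;m[:,264:]=0
n,l,st,ce=cv2.connectedComponentsWithStats(m); k=1+st[1:,4].argmax(); q=np.argwhere(l==k)[:,::-1]; print(st[k]); print("hull",cv2.approxPolyDP(cv2.convexHull(q.astype(np.int32)),1.5,True)[:,0].tolist())
```

```text
[240.82608696 170.82608696] lid centre rel eef: x 0.008764025300803304 z 0.04117993077308227
[240.58461538 170.75384615] lid centre rel eef: x 0.007825922310763999 z 0.040966151638243825
[240.38823529 170.58823529] lid centre rel eef: x 0.007078342545891098 z 0.0410593230766583
[[236.6, 208.4], [256.0, 201.0], [223.7, 198.8], [242.8, 191.8], [235.2, 176.2], [255.3, 169.2], [221.9, 167.2], [241.7, 160.6]]
rows at col 242 [(202, [190, 185, 167]), (203, [196, 189, 172]), (204, [193, 190, 171]), (205, [192, 190, 170]), (206, [191, 189, 169]), (207, [193, 190, 170]), (208, [192, 192, 171]), (209, [196, 199, 180]), (210, [199, 172, 146]), (211, [235, 154, 85]), (212, [233, 146, 67]), (213, [231, 146, 72]), (214, [224, 140, 73]), (215, [220, 136, 67])]
[ 224  164   40   52 1216]
hull [[263, 215], [240, 210], [229, 202], [224, 183], [231, 168], [240, 164], [263, 165]]
```

Run:
```python
from h import *
S=cam("side"); g=S["image"].astype(int); m=((g.max(2)-g.min(2)<48)&(g.min(2)>95))
for r in range(164,214,2):
    c=np.flatnonzero(m[r,218:262])+218; print(r,"".join("#" if m[r,k] else ("o" if g[r,k].max()<80 else ".") for k in range(216,264)))
s=status.state(); R=s["tool_rot"]; e=s["eef_pos"]; x,y=R[:,0],R[:,1]
print("finger tips(z+19)",proj(S,[e+b*.026*y+a*.0095*x+[0,0,.019] for b in(1,-1) for a in (1,-1)]).round(1).tolist())
```

```text
164 .....oooooooooo.........###....oooooooo.........
166 ......ooooooooo....############..oooooo......###
168 .......oooooooo########ooooo######.oooo.....####
170 .#.....oooooooo##.oooooo..#...#########.....####
172 .......oooooooooooooooooooooo##########.....####
174 .......oooooooo.#.ooooooo.###################...
176 ........ooooooo.#############################...
178 ........ooooooo.########################........
180 .........ooooooo########################........
182 .........##.ooo.#########################.......
184 ........#################################.......
186 ..........###############################.......
188 ..........################################......
190 ...........###############################......
192 ...........################################.....
194 ...........################################.....
196 ............###############################.....
198 ............###############################.....
200 ............####################################
202 .............###################################
204 ................#####################...########
206 ...................##############.......########
208 ......................#########.........########
210 ........................##..............########
212 ........................................########
finger tips(z+19) [[231.3, 183.5], [226.5, 180.1], [251.1, 176.5], [246.1, 173.3]]
```

The tin hangs tilted about 8° around the jaw axis, bottom towards the stop, with its centre about 10 mm ahead of the TCP. That will settle flat on the plate. I'll move over the lane first.

```bash
python3 -c "
from h import *
p=BO+bx*(-.010); p[2]=.07; go(p,74.2)"
```

```text
t 14.62 pos [0.513  0.199  0.2304] jaw 70.69 gap 0.0523 F [-0.01 -0.62 -6.95] 
-> delta [-0.0049  0.0229  0.2138] yaw -0.039 rows 3.9
```

>>> drive_tool --hand '[-1,-1,-1,-1,-1,-1,-1,-1,-1,-1]' --pt "-0.003 0.012 0.01" --pt "-0.005 0.023 0.03" --pt "-0.005 0.023 0.06" --pt "-0.005 0.023 0.09" --pt "-0.005 0.023 0.12" --pt "-0.005 0.023 0.15" --pt "-0.005 0.023 0.175" --pt "-0.005 0.023 0.19" --pt "-0.005 0.023 0.2" --pt "-0.005 0.023 0.2" --yaw '[-0.02,-0.039,-0.039,-0.039,-0.039,-0.039,-0.039,-0.039,-0.039,-0.039]'

```text
time: 15.45
eef_pos: [0.5216, 0.215, 0.0789]
tool_rot: [[-0.963, 0.27, -0.002], [0.27, 0.963, -0.0], [0.002, -0.001, -1.0]]
contact_force: [-1.3, 0.2, -7.0]
finger_gap: 0.0522
gripper_force: 29.5
```

```bash
python3 -c "
from h import *
p=BO+bx*(-.010); p[2]=.05; go(p,74.2); s=status.state(); d=s['eef_pos']-BO; print('bay',d@bx,d@by)
S=cam('side'); g=S['image'].astype(int); m=((g.max(2)-g.min(2)<48)&(g.min(2)>95))
c=proj(S,[s['eef_pos']])[0].astype(int); print(c)
for r in range(c[1]-24,c[1]+28,2): print(r,''.join('#' if m[r,k] else ('o' if g[r,k].max()<80 else ('b' if g[r,k,2]>g[r,k,0]+25 else '.')) for k in range(c[0]-30,c[0]+36)))
"
```

```text
t 15.45 pos [0.5216 0.215  0.0789] jaw 74.32 gap 0.0522 F [-1.34  0.21 -6.96] 
-> delta [-0.0011 -0.0011  0.0386] yaw 0.0014 rows 0.7
bay -0.009218148171222773 -0.0008355693848767214
[234 244]
220 ..ooooooooo..o##..ooooooooo..........ooooooooo....................
222 ...ooooooo...o....ooooo..............oooooooo.....................
224 oo...oooo....ooooooooo.......######..oooooooo............bbbbbbb..
226 ..ooooooo.....oooooooo...###############ooooo........bbbbbbbbbbbbb
228 .....oooo......oooooooo########.ooo#######.oo...bbbbbbbbbbbbbbbbbb
230 ...............oooooooo..ooooooo.##.o########bbbbbbbbbbbbbbbbbbbbb
232 ................oooooooooooooo..ooo.#####bbbbbbbbbbbbbbbbbbbbbbbbb
234 ................oooooooo.ooooooooo.#bbbbbbbbbbbbbbbbbbbbbbbbbbbbbb
236 ................ooooooo.#######bbbbbbbbbbbbbbbbbbbbbbbbbbbbbbbbbbb
238 ................ooooooo.#####bbbbbbbbbbbbbbbbbbbbbbbbbbbbbbbbbbbbb
240 .................ooooooo#####bbbbbbbbbbbbbbbbbbbbbbbbbbbbbbbbbbbbb
242 .................###oooo#####bbbbbbbbbbbbbbbbbbbbbbbbbbbbbbbbbbbbb
244 ................#############bbbbbbbbbbbbbbbbbbbbbb
[... 238 characters left out ...]
bbbb...bbbbbb############bbbbbbbbbbbbbbbbbbbbbbbbbbbbbbbbbbbb
254 b##bbo....bbbbbbbbb##########bbbbbbbbbbbbbbbbbbbbbbbbbbbbbbbbbbbbb
256 ######.bb..bbbbbbbb##########bbbbbbbbbbbbbbbbbbbbbbbbbbbbbbbbbbb..
258 ########.bbbbbbbbbb.#########bbbbb##bbbbbbbbbbbbbbbbbbbbbbbbbbbb..
260 ###########.bbbbbbbbbb.######bbbbb#####bbbbbbbbbbbbbbbbbb...bbbb..
262 bb###########.obbbbbbbbb.####bbbbb########bbbbbbbbbbb.......bbbb..
264 bbbb############bobbbbbbbbb###bbbb######bbbbbbbbbb###......obbbb..
266 bbbbbbb############bbbbbbbbbbbbbbb###bbbbbbbbbbb########....bbbb..
268 ..#bbbbbb############bobbbbbbbbbbbbbbbbbbbbbbbbb###########.bbbb..
270 ....#bbbbbbb###########bbbbbbbbbbbbbbbbbbbbbbbbbbb.###########bbo.
```

>>> drive_tool --hand '[-1,-1,-1,-1,-1,-1]' --pt "0 -0.001 0.01" --pt "0 -0.001 0.02" --pt "0 -0.001 0.027" --pt "0 -0.001 0.033" --pt "0 -0.001 0.037" --pt "0 -0.001 0.037" --yaw '[0,0,0,0,0,0]' --squeeze 15

```text
time: 16.0
eef_pos: [0.5286, 0.2203, 0.0581]
tool_rot: [[-0.962, 0.273, 0.016], [0.273, 0.962, 0.011], [-0.013, 0.015, -1.0]]
contact_force: [-0.8, 14.8, 14.9]
finger_gap: 0.0552
gripper_force: 15.2
```

>>> drive_tool --hand '[-1,-1,-1,-1]' --pt "0 0 0.002" --pt "0 0 0.004" --pt "0 0 0.005" --pt "0 0 0.005" --yaw '[0,0,0,0]'

```text
time: 16.33
eef_pos: [0.5299, 0.2218, 0.0558]
tool_rot: [[-0.962, 0.274, 0.02], [0.274, 0.962, 0.013], [-0.016, 0.018, -1.0]]
contact_force: [-1.4, 18.7, 21.8]
finger_gap: 0.0557
gripper_force: 15.8
```

>>> drive_tool --hand '[-1,-1,-1,-1,-1,-1,-1]' --pt "0 0 -0.01" --pt "0 0 -0.02" --pt "0 0 -0.035" --pt "0 0 -0.045" --pt "0 0 -0.045" --pt "0 0 -0.045" --pt "0 0 -0.045" --yaw '[0,0,0,0,0,0,0]' --squeeze 25

```text
time: 16.92
eef_pos: [0.5214, 0.2139, 0.0823]
tool_rot: [[-0.963, 0.271, -0.001], [0.271, 0.963, -0.0], [0.001, -0.001, -1.0]]
contact_force: [-0.3, -0.8, -6.9]
finger_gap: 0.0553
gripper_force: 23.5
```

```bash
python3 -c "
from h import *
force(2); s=status.state(); e=s['eef_pos']; d=e-BO; print('bay',d@bx,d@by)
S=cam('side'); im=S['image']; g=im.astype(int); c=proj(S,[e])[0].astype(int); print(c)
def ch(p):
    r,gg,b=p
    if max(p)<60: return 'o'
    if b>r*1.35: return 'b'
    if r>b*1.5: return '.'
    return str(min(9,(r+gg+b)//77))
for r in range(c[1]-26,c[1]+36,2): print(r,''.join(ch(g[r,k]) for k in range(c[0]-30,c[0]+36)))
"
```

```text
F [-0.46 -0.36 -7.38] std [0.46 0.77 0.22] pos [0.5213 0.214  0.082 ] gap 0.0552 grip 23.477952349931 t 17.0167
bay -0.009166261907417324 0.0002515424956902574
[234 242]
216 .233222..ooo....3oooooooooo...........ooooooooo.........666666665.
218 .......2o12o224...ooooooooo............ooooooo....................
220 .......22223433...oooooo......5555....oooooooo....................
222 ....22.......oo..oooo......6555555555.oooooooo....................
224 ....232.2.....oooooooo..999999844555569972oooo..........3bbbbbbb3.
226 .......2o......ooooooo2578754322oo35996569984o......3bbbbbbbbbbbbb
228 .......22......ooooooo233ooooo23443o3599999997.3bbbbbbbbbbbbbbbbbb
230 ................ooooooo2oooooo222o2599999996bbbbbbbbbbbbbbbbbbbbbb
232 ................ooooooo22oooooooo69999976bbbbbbbbbbbbbbbbbbbbbbbbb
234 ................ooooooo4554333469997bbbbbbbbbbbbbbbbbbbbbbbbbbbbbb
236 ................ooooooo455555545bbbbbbbbbbbbbbbbbbbbbbbbbbbbbbbbbb
238 .................oooooo355699bbbbbbbbbbbbbbbbbbbbbbbbbbbbbbbbbbbbb
240 ...................oooo235897bbbbbbbbbbbbbbbbbbbbbbbbbbbbbbbbbbbbb
242 ...
[... 570 characters left out ...]
9963bbbbbbbbbbbbbbbbbbbbbbbbb56bbbbbbbbbbbbbbbbbbbbbbbbbbbb..
260 66666789985bbbbbbbbbbbbbbbbbbbbbbb46765bbbbbbbbbbbbbbbbbb3..bbbb3.
262 bb566667899973bbbbbbbbbbbbbbbbbbbb4577764bbbbbbbbbbbbb......bbbb3.
264 bbbb566666889985bbbbbbbbbbbbbbbbbbbb443bbbbbbbbbbb4444.....2bbbb2.
266 bbbbbbb566667899974bbbbbbbbbbbbbbbbbbbbbbbbbbbbb44444444...2bbbb3.
268 ..4bbbbbb566666899985bbbbbbbbbbbbbbbbbbbbbbbbbbb444444444443bbbb3.
270 ....4bbbbbbb66666789998bbbbbbbbbbbbbbbbbbbbbbbbbbb344444444444bb2.
272 .......4bbbbbb666667899997bbbbbbbbbbbbbbbbbbbbbbbbbbb444444444444.
274 .........4bbbbbbb66666789998bbbbbbbbbbbbbbbbbbbbbbbbbbb34454444444
276 ............4bbbbbb56666789998bbbbbbbbbbbbbbbbbbbbbbbbbbbb44444444
```

Run:
```python
from h import *
S=cam("side");T=cam("top")
im=cv2.imread("pics/side0.png")[:,:,::-1].astype(int)
def bay(P): d=P-BO; return (d@bx*1000).round(1),(d@by*1000).round(1)
print("near rail top (max brightness) ")
for r in range(258,296,5):
    row=im[r,195:265].sum(1)*1.0; sel=(im[r,195:265].min(1)>175); c=np.flatnonzero(sel)+195
    if len(c): print(r,c.min(),c.max(),bay(plane(S,(c.mean(),r),.024)))
print("far rail")
for r in range(242,256,2):
    c=np.flatnonzero(im[r,222:236].min(1)>150)+222
    if len(c): print(r,c.min(),c.max(),bay(plane(S,(c.mean(),r),.024)),im[r,c].sum(1).tolist())
print("plate corners",bay(plane(S,(194,257.4),.008)),bay(plane(S,(225.4,242.4),.008)))
tm=cv2.imread("pics/top0.png")[:,:,::-1].astype(int)
print("top rails at rows")
for r in range(195,235,6):
    c=np.flatnonzero((tm[r,160:225].max(1)-tm[r,160:225].min(1)<45)&(tm[r,160:225].min(1)>110))+160
    sp=np.split(c,np.flatnonzero(np.diff(c)>3)+1); print(r,[(k.min(),k.max(),bay(plane(T,(k.mean(),r),.024))) for k in sp if len(k)])
```

```text
near rail top (max brightness) 
258 207 210 (np.float64(-67.3), np.float64(-38.5))
263 213 217 (np.float64(-40.7), np.float64(-38.1))
268 220 223 (np.float64(-14.9), np.float64(-37.7))
273 226 229 (np.float64(9.6), np.float64(-38.3))
278 232 233 (np.float64(31.9), np.float64(-40.5))
283 240 242 (np.float64(58.8), np.float64(-36.7))
288 244 246 (np.float64(78.5), np.float64(-40.6))
293 254 254 (np.float64(105.0), np.float64(-36.1))
far rail
244 226 230 (np.float64(-83.1), np.float64(32.2)) [502, 631, 686, 673, 596]
246 228 232 (np.float64(-72.9), np.float64(30.8)) [510, 628, 671, 693, 551]
248 231 232 (np.float64(-63.7), np.float64(28.6)) [527, 506]
plate corners (np.float64(-111.1), np.float64(-53.0)) (np.float64(-111.8), np.float64(44.2))
top rails at rows
195 [(np.int64(182), np.int64(184), (np.float64(-71.1), np.float64(-36.8)))]
201 [(np.int64(180), np.int64(182), (np.float64(-53.8), np.float64(-37.5))), (np.int64(207), np.int64(209), (np.float64(-73.5), np.float64(33.7)))]
207 [(np.int64(178), np.int64(181), (np.float64(-36.9), np.float64(-36.9))), (np.int64(205), np.int64(207), (np.float64(-56.2), np.float64(32.9)))]
213 [(np.int64(177), np.int64(179), (np.float64(-20.0), np.float64(-36.2))), (np.int64(203), np.int64(206), (np.float64(-39.3), np.float64(33.5)))]
219 [(np.int64(175), np.int64(177), (np.float64(-2.8), np.float64(-36.9))), (np.int64(201), np.int64(204), (np.float64(-22.1), np.float64(32.8)))]
225 [(np.int64(173), np.int64(175), (np.float64(14.4), np.float64(-37.6))), (np.int64(200), np.int64(202), (np.float64(-5.3), np.float64(33.3)))]
231 [(np.int64(171), np.int64(174), (np.float64(31.2), np.float64(-37.0))), (np.int64(198), np.int64(200), (np.float64(11.9), np.float64(32.6)))]
```

The lane centre comes out about 2.5 mm further to +y than I assumed. The tin caught the −y rail and tilted in the grip. The clean fix is to stand it on free bench beside the bay at (0.53, 0.085), regrip it square, and try again.

```bash
python3 -c "
from h import *
go([.53,.085,.065],74.2)"
```

```text
t 17.17 pos [0.5215 0.2142 0.0822] jaw 74.3 gap 0.0552 F [ 0.29  0.22 -7.6 ] 
-> delta [-0.0576 -0.1628  0.0229] yaw 0.0012 rows 3.1
```

>>> drive_tool --hand '[-1,-1,-1,-1,-1,-1,-1,-1,-1,-1]' --pt "0 0 -0.03" --pt "-0.01 -0.03 -0.035" --pt "-0.025 -0.07 -0.035" --pt "-0.04 -0.11 -0.03" --pt "-0.052 -0.145 -0.02" --pt "-0.0576 -0.163 0" --pt "-0.0576 -0.163 0.015" --pt "-0.0576 -0.163 0.023" --pt "-0.0576 -0.163 0.023" --pt "-0.0576 -0.163 0.023" --yaw '[0,0,0,0,0,0,0,0,0,0]'

```text
time: 18.0
eef_pos: [0.5302, 0.0854, 0.0653]
tool_rot: [[-0.963, 0.27, -0.001], [0.27, 0.963, 0.0], [0.001, -0.0, -1.0]]
contact_force: [1.1, 0.3, -6.6]
finger_gap: 0.0536
gripper_force: 24.0
```

>>> drive_tool --hand '[-1,-1,-1,-1,-1]' --pt "0 0 0.005" --pt "0 0 0.01" --pt "0 0 0.015" --pt "0 0 0.017" --pt "0 0 0.017" --yaw '[0,0,0,0,0]'

```text
time: 18.42
eef_pos: [0.53, 0.0852, 0.0524]
tool_rot: [[-0.963, 0.27, -0.001], [0.27, 0.963, 0.0], [0.001, -0.0, -1.0]]
contact_force: [-0.3, 0.2, -7.0]
finger_gap: 0.0535
gripper_force: 24.0
```

```bash
python3 -c "
from h import *
force(1); s=status.state(); e=s['eef_pos']
S=cam('side'); im=S['image']; g=im.astype(int); c=proj(S,[e])[0].astype(int); print(c)
def ch(p):
    r,gg,b=p
    if max(p)<60: return 'o'
    if b>r*1.35: return 'b'
    if r>b*1.5: return '.'
    return str(min(9,(r+gg+b)//77))
for r in range(c[1]-28,c[1]+20,2): print(r,''.join(ch(g[r,k]) for k in range(c[0]-30,c[0]+40)))
"
```

```text
F [ 0.35  0.53 -6.83] std [0. 0. 0.] pos [0.5302 0.0852 0.0526] gap 0.0534 grip 23.98872021585703 t 18.4667
[262 226]
198 oooooooo222ooooooo.322222222oo233....ooooooooo........................
200 ooooooooo2ooooooo...2o2ooooooo3566665ooooooooo........................
202 ooooooooooooooooo23...oooooooo35666652ooooooo.........................
204 ooooooooooooooo2233...2ooooo3456666653ooooooo.........................
206 ...ooooooo2oooooooo..ooo24566665566652ooooooo.........................
208 ......oooooooo...oooooooo4676555555553ooooooo.........................
210 .........oooo2...ooooooo39999843334569994oooo.........................
212 ..................ooooooo454432ooo346765699973........................
214 ..................ooooooooooooo3432o3899999996........................
216 ..................oooooooooooooooo479999987665........................
218 ..................ooooooo4543333469999976666676.......................
220 ..................ooooooo4555569999976666656776.......................
222 ...................oooooo35599999766666677777775......................
224 ...................543ooo34456bbbbbb567777777776......................
226 ....................55444bbbbbbbbbbbbbb567777776......................
228 ...................3bbbbbbbbbbbbbbbbbbbbbb6777776.....................
230 ...............3bbbbbbbbbbbbbbbbbbbbbbbbbbbbb5776...........8987......
232 ...........3bbbbbbbbbbbbbbbbbbbbbbbbbbbbbbbbbbbbb..............8999998
234 ......33bbbbbbbbbbbbbbbbbbbbbbbbbbbbbbbbbbbbbbbbbb5..................8
236 ...5bbbbbbbbbbbbbbbbbbbbbbbbbbbbbbbbbbbbbbbbbbbbbb4...................
238 5bbbbbbbbbbbbbbbbbbbbbbbbbbbbbbbbbbbbbbbbbbbbbbbbb3...................
240 4bbbbbbbbbbbbbbbbbbbbbbbbbbbbbbbbbbbbbbbbbbbbbbbbb3...................
242 .bbbbbbbbbbbbbbbbbbbbbbbbbbbbbbbbbbbbbbbbbbbbbbbbb4...................
244 .bbbbbbbbbbbbbbbbbbbbbbbbbbbbbbbbbbbbbbbbbbbbbbbbb3...................
```

>>> drive_tool --hand '[-1,-1,-1,-1]' --pt "0 0 0.004" --pt "0 0 0.008" --pt "0 0 0.01" --pt "0 0 0.01" --yaw '[0,0,0,0]'

```text
time: 18.85
eef_pos: [0.5305, 0.085, 0.0456]
tool_rot: [[-0.963, 0.27, 0.0], [0.27, 0.963, 0.0], [-0.0, 0.0, -1.0]]
contact_force: [-0.8, 0.0, -1.4]
finger_gap: 0.0534
gripper_force: 24.2
```

>>> drive_tool --hand '[-1,-1,-1,-1]' --pt "0 0 0.002" --pt "0 0 0.004" --pt "0 0 0.005" --pt "0 0 0.005" --yaw '[0,0,0,0]'

```text
time: 19.18
eef_pos: [0.5309, 0.0844, 0.0449]
tool_rot: [[-0.963, 0.27, 0.002], [0.27, 0.963, -0.001], [-0.002, -0.0, -1.0]]
contact_force: [-5.3, -1.7, 21.1]
finger_gap: 0.0537
gripper_force: 25.2
```

>>> drive_tool --hand '[-1,-1,-1,-1]' --pt "0 0 0.002" --pt "0 0 0.004" --pt "0 0 0.005" --pt "0 0 0.005" --yaw '[0,0,0,0]'

```text
time: 19.52
eef_pos: [0.5298, 0.0814, 0.0426]
tool_rot: [[-0.964, 0.267, -0.0], [0.267, 0.964, -0.006], [-0.002, -0.006, -1.0]]
contact_force: [-9.8, -12.5, 32.9]
finger_gap: 0.0532
gripper_force: 26.3
```

>>> drive_tool --hand '[-1,-1,0.28,0.32,0.38,0.45,0.6,0.8,1,1]' --pt "0 0 -0.005" --pt "0 0 -0.008" --pt "0 0 -0.008" --pt "0 0 -0.008" --pt "0 0 -0.008" --pt "0 0 -0.008" --pt "0 0 -0.008" --pt "0 0 -0.008" --pt "0 0 -0.008" --pt "0 0 -0.008" --yaw '[0,0,0,0,0,0,0,0,0,0]' --squeeze 10

```text
time: 20.35
eef_pos: [0.5306, 0.0852, 0.0438]
tool_rot: [[-0.963, 0.27, 0.0], [0.27, 0.963, 0.0], [-0.0, 0.0, -1.0]]
contact_force: [-0.4, 0.1, 0.1]
finger_gap: 0.0817
gripper_force: 0.0
```

>>> drive_tool --hand '[1,1,1,1,1,1,1,1]' --pt "0 0 0" --pt "0 0 -0.03" --pt "0 0 -0.07" --pt "0 0 -0.12" --pt "0 0 -0.17" --pt "0 0 -0.22" --pt "0.1 0.05 -0.22" --pt "0.15 0.1 -0.22" --yaw '[0,0,0,0,0,0,0,0]'

```text
time: 21.02
eef_pos: [0.4765, 0.1455, 0.2117]
tool_rot: [[-0.962, 0.275, 0.008], [0.275, 0.962, 0.001], [-0.007, 0.003, -1.0]]
contact_force: [-0.5, 1.2, -1.4]
finger_gap: 0.087
gripper_force: 0.0
```

Run:
```python
from h import *
force(1)
S=cam("side");T=cam("top"); cv2.imwrite("pics/s5.png",S["image"][:,:,::-1]);cv2.imwrite("pics/t5.png",T["image"][:,:,::-1])
def ch(p):
    r,gg,b=map(int,p)
    if max(p)<60: return 'o'
    if b>r*1.35: return 'b'
    if r>b*1.5: return '.'
    return str(min(9,(r+gg+b)//77))
def show(im,c,hw,hh):
    for r in range(c[1]-hh,c[1]+hh,2): print(r,''.join(ch(im[r,k]) for k in range(c[0]-hw,c[0]+hw)))
for c in (T,S):
    q=proj(c,[[.53,.085,.08]])[0].astype(int); print(q); show(c["image"],q,30,26)
```

```text
F [-4.87  2.59 -0.66] std [0. 0. 0.] pos [0.4669 0.1517 0.2098] gap 0.0869 grip 0.0 t 21.0667
[235 215]
189 bbbbbbbbbbbb2...............................................
191 bbbbbbbbbbbb................................................
193 bbbbbbbbbbb2................................................
195 bbbbbbbbbbb.................................................
197 bbb66522bb..................................................
199 bb566522bb..................................................
201 bb6662bbb...................................................
203 b66632bb2...................................................
205 b665o2bb...................44.3.............................
207 66622222..................3444444766654.....................
209 2oo2222oo.................44444444445667776654..............
211 22222222oo...............444444322223444444466..............
213 2222222o22o..............444422333333235644443..............
215 3233233oo2oo............4444222333333334774442..............
217 33333332o21o............4444.2333333333364442...............
219 33333332o2ooo....
[... 1693 characters left out ...]
..........4444445555554599996654444444............
223 ...................555544444454bbbb4444444444454............
225 ...................55555543bbbbbbbbbbb4455555555............
227 ....................54bbbbbbbbbbbbbbbbbbb5555664............
229 ..................5bbbbbbbbbbbbbbbbbbbbbbbbb5776............
231 ..............5bbbbbbbbbbbbbbbbbbbbbbbbbbbbbbbb4............
233 ..........5bbbbbbbbbbbbbbbbbbbbbbbbbbbbbbbbbbbbbbb3.........
235 .....4bbbbbbbbbbbbbbbbbbbbbbbbbbbbbbbbbbbbbbbbbbbbb.........
237 .5bbbbbbbbbbbbbbbbbbbbbbbbbbbbbbbbbbbbbbbbbbbbbbbbb.........
239 5bbbbbbbbbbbbbbbbbbbbbbbbbbbbbbbbbbbbbbbbbbbbbbbbbb.........
241 4bbbbbbbbbbbbbbbbbbbbbbbbbbbbbbbbbbbbbbbbbbbbbbbbb4.........
```

Run:
```python
from h import *
S=cam("side");T=cam("top")
a,b=disc(T,(239,217),6),disc(S,(266,216),6); print(a,b)
print(tri(T,a,S,b)); print("lid@80 top",plane(T,a,.08),"side",plane(S,b,.08))
im=T["image"].astype(int)[200:232,222:258]; m=(((im.max(2)-im.min(2))<50)&(im.min(2)>45)).astype(np.uint8)
cn=max(cv2.findContours(m,0,2)[0],key=cv2.contourArea); r=cv2.minAreaRect(cn); print(r, cv2.contourArea(cn)); bx4=cv2.boxPoints(r)+[222,200]; P=[plane(T,p,.08) for p in bx4]; print(np.array(P).round(4)); d=P[1]-P[0]; print(np.degrees(np.arctan2(d[1],d[0])))
P=np.array([plane(T,r[0]+np.array([222,200]),.08)]);print(P); p=[.53,.085,.12]; go(p,74.2)
```

```text
[237.77868852 216.53278689] [265.34188034 216.53846154]
(array([0.52690449, 0.07926755, 0.08115463]), np.float64(0.0011857776918539015))
lid@80 top [0.52748493 0.07964717 0.08      ] side [0.52737942 0.07753539 0.08      ]
((17.358489990234375, 16.745281219482422), (21.42824363708496, 21.016162872314453), 15.94539737701416) 407.5
[[0.5083 0.1101 0.08  ]
 [0.5613 0.0949 0.08  ]
 [0.5455 0.0409 0.08  ]
 [0.4926 0.0562 0.08  ]]
-15.950474778592875
[[0.52690347 0.07550961 0.08      ]]
t 21.27 pos [0.4745 0.1462 0.2089] jaw 74.38 gap 0.0877 F [0.17 0.01 0.81] 
-> delta [-0.0931 -0.0587  0.1187] yaw 0.002 rows 2.9
```

The tin stands upright on the bench: lid centre (0.527, 0.0785, 0.081), yaw aligned. Now I'll regrip it deeper and square.

```bash
python3 -c "
from h import *
go([.527,.0785,.016],74.05)"
```

```text
t 21.27 pos [0.4745 0.1462 0.2089] jaw 74.38 gap 0.0877 F [0.17 0.01 0.81] 
-> delta [-0.0914 -0.0681  0.2574] yaw 0.0036 rows 5.1
```

>>> drive_tool --hand '[1,1,1,1,1,1,1,1,1,1]' --pt "-0.04 -0.03 0" --pt "-0.08 -0.06 0" --pt "-0.0914 -0.068 0.02" --pt "-0.0914 -0.068 0.06" --pt "-0.0914 -0.068 0.1" --pt "-0.0914 -0.068 0.14" --pt "-0.0914 -0.068 0.18" --pt "-0.0914 -0.068 0.22" --pt "-0.0914 -0.068 0.25" --pt "-0.0914 -0.068 0.257" --yaw '[0.003,0.003,0.003,0.003,0.003,0.003,0.003,0.003,0.003,0.003]'

```text
time: 22.1
eef_pos: [0.5247, 0.0772, 0.0119]
tool_rot: [[-0.961, 0.277, -0.007], [0.277, 0.961, 0.0], [0.007, -0.002, -1.0]]
contact_force: [0.3, -0.5, 0.6]
finger_gap: 0.0868
gripper_force: 0.0
```

>>> drive_tool --hand '[-1,-1,-1,-1,-1,-1,-1]' --pt "0 0 0" --pt "0 0 0" --pt "0 0 0" --pt "0 0 0" --pt "0 0 0" --pt "0 0 0" --pt "0 0 0" --yaw '[0,0,0,0,0,0,0]' --squeeze 25

```text
time: 22.68
eef_pos: [0.5277, 0.0791, 0.0172]
tool_rot: [[-0.961, 0.276, 0.004], [0.276, 0.961, 0.001], [-0.003, 0.002, -1.0]]
contact_force: [0.1, 3.8, 4.8]
finger_gap: 0.0517
gripper_force: 25.0
```

```bash
python3 -c "
from h import *
force(2); S=cam('side'); b=disc(S,(266,216),6); print(b,plane(S,b,.08))"
```

```text
F [0.53 4.51 6.39] std [0.43 0.17 0.64] pos [0.5277 0.0792 0.0172] gap 0.0519 grip 24.997516977600753 t 22.7833
[264.57407407 215.19444444] [0.53256455 0.07335847 0.08      ]
```

>>> drive_tool --hand '[-1,-1,-1,-1,-1,-1,-1]' --pt "0 0 -0.01" --pt "0 0 -0.03" --pt "0 0 -0.06" --pt "0 0 -0.1" --pt "0 0 -0.14" --pt "0 0 -0.16" --pt "0 0 -0.16" --yaw '[0,0,0,0,0,0,0]' --squeeze 40

```text
time: 23.42
eef_pos: [0.5277, 0.078, 0.1388]
tool_rot: [[-0.962, 0.274, 0.005], [0.274, 0.962, -0.001], [-0.005, 0.0, -1.0]]
contact_force: [0.6, -0.3, -5.9]
finger_gap: 0.0516
gripper_force: 40.0
```

```bash
sed -i 's/^def go/BO=BO-.0025*by\ndef go/' h.py; python3 -c "
from h import *
force(1);p=BO+bx*(-.010); p[2]=.06; go(p,74.2)"
```

```text
F [-0.48  0.48 -7.21] std [0. 0. 0.] pos [0.5264 0.0781 0.1368] gap 0.0517 grip 39.99695295933634 t 23.4667
t 23.47 pos [0.5264 0.0781 0.1368] jaw 74.06 gap 0.0517 F [-0.48  0.48 -7.21] 
-> delta [0.0553 0.176  0.1023] yaw -0.0015 rows 3.8
```

>>> drive_tool --hand '[-1,-1,-1,-1,-1,-1,-1,-1,-1,-1]' --pt "0.01 0.03 0" --pt "0.02 0.07 0" --pt "0.035 0.11 0" --pt "0.048 0.15 0" --pt "0.0553 0.17 0" --pt "0.0553 0.176 0.01" --pt "0.0553 0.176 0.04" --pt "0.0553 0.176 0.08" --pt "0.0553 0.176 0.1" --pt "0.0553 0.176 0.1" --yaw '[0,-0.0015,-0.0015,-0.0015,-0.0015,-0.0015,-0.0015,-0.0015,-0.0015,-0.0015]'

```text
time: 24.3
eef_pos: [0.5172, 0.2148, 0.0551]
tool_rot: [[-0.962, 0.273, -0.014], [0.273, 0.962, -0.003], [0.012, -0.007, -1.0]]
contact_force: [-1.0, -0.6, -6.6]
finger_gap: 0.0517
gripper_force: 40.0
```

```bash
python3 -c "
from h import *
cam('side');cam('side');force(1);p=BO+bx*(-.010); p[2]=.025; go(p,74.2); s=status.state(); d=s['eef_pos']-BO; print(d@bx,d@by)
S=cam('side'); im=S['image']; e=s['eef_pos']; x,y=s['tool_rot'][:,0],s['tool_rot'][:,1]
print('bottom corners px',proj(S,[e+a*.026*x+b*.026*y+[0,0,-.017] for a,b in((-1,1),(1,1))]).round(1).tolist())
g=im.astype(int); c=proj(S,[e])[0].astype(int)
def ch(p):
    r,gg,b=p
    if max(p)<60: return 'o'
    if b>r*1.35: return 'b'
    if r>b*1.5: return '.'
    return str(min(9,(r+gg+b)//77))
for r in range(c[1]-6,c[1]+26,2): print(r,''.join(ch(g[r,k]) for k in range(c[0]-30,c[0]+36)))
"
```

```text
F [ 0.4   0.13 -6.63] std [0. 0. 0.] pos [0.5226 0.2161 0.0603] gap 0.0516 grip 39.997103456407785 t 24.45
t 24.45 pos [0.5226 0.2161 0.0603] jaw 74.15 gap 0.0516 F [ 0.4   0.13 -6.63] 
-> delta [-0.0002  0.0004  0.047 ] yaw -0.0006 rows 0.8
-0.009855673323887313 0.0002976341869463689
bottom corners px [[219.1, 255.8], [232.3, 266.0]]
244 ................ooooooo455676bbbbbbbbbbbbbbbbbbbbbbbbbbbbbbbbbbbbb
246 ...........5bbbb2oooooo345676bbbbbbbbbbbbbbbbbbbbbbbbbbbbbbbbbbbbb
248 .......5bbbbbbb5553oooo456776bbbbbbbbbbbbbbbbbbbbbbbbbbbbbbbbbbbbb
250 ...5bbbbbbbbbbbb5555544556776bbbbbbbbbbbbbbbbbbbbbbbbbbbbbbbbbbbbb
252 bbbbbbbbbbbbbbb45555555556876bbbbbbbbbbbbbbbbbbbbbbbbbbbbbbbbbbbbb
254 b4bbbbb222bbbbb35555555666776bbbbbbbbbbbbbbbbbbbbbbbbbbbbbbbbbbbbb
256 875443bbbbbbbbbb4555556787776bbbbbbbbbbbbbbbbbbbbbbbbbbbbbbbbbbb3.
258 66765543bbbbbbbbbb34556777776bbbbb56bbbbbbbbbbbbbbbbbbbbbbbbbbbb..
260 66667875443bbbbbbbbbb36877776bbbbb57874bbbbbbbbbbbbbbbbbb3..bbbb3.
262 bb56666788543bbbbbbbbbb478876bbbbb675bb33bbbbbbbbbbbb3......bbbb2.
264 bbbb566666655443bbbbbbbbbb5775bbbbbbbbbbbbbbbbbbbb444......2bbbb3.
266 bbbbbbb56666775543bbbbbbbbbbbbbbbbbbbbbbbbbbbbbb344444443..2bbbb3.
268 ..4bbbbbb566667875444bbbbbbbbbbbbbbbbbbbbbbbbbbb444445445443bbbb2.
270 ....4bbbbbbb66666789997bbbbbbbbbbbbbbbbbbbbbbbbbbb344444444444bb3.
272 .......4bbbbbb666667899997bbbbbbbbbbbbbbbbbbbbbbbbbbb444444444444.
274 .........4bbbbbbb66666789998bbbbbbbbbbbbbbbbbbbbbbbbbbb34444444444
```

The tin is upright and its bottom corners are within a pixel of prediction. I'll lower it into the lane.

>>> drive_tool --hand '[-1,-1,-1,-1,-1,-1]' --pt "0 0 0.01" --pt "0 0 0.02" --pt "0 0 0.03" --pt "0 0 0.036" --pt "0 0 0.04" --pt "0 0 0.04" --yaw '[0,0,0,0,0,0]' --squeeze 20

```text
time: 25.0
eef_pos: [0.5222, 0.2166, 0.0301]
tool_rot: [[-0.962, 0.273, -0.002], [0.273, 0.962, -0.0], [0.002, -0.001, -1.0]]
contact_force: [-0.1, 0.4, -6.6]
finger_gap: 0.0519
gripper_force: 20.0
```

>>> drive_tool --hand '[-1,-1,-1,-1]' --pt "0 0 0.003" --pt "0 0 0.006" --pt "0 0 0.007" --pt "0 0 0.007" --yaw '[0,0,0,0]'

```text
time: 25.33
eef_pos: [0.5228, 0.2167, 0.0257]
tool_rot: [[-0.962, 0.273, -0.0], [0.273, 0.962, -0.0], [0.0, -0.0, -1.0]]
contact_force: [-0.7, -0.0, -6.6]
finger_gap: 0.0523
gripper_force: 20.0
```

>>> drive_tool --hand '[-1,-1,-1,0.3,0.4,0.6,0.8,0.8,0.8]' --pt "0 0 0.001" --pt "0 0 0.002" --pt "0 0 0.002" --pt "0 0 0.002" --pt "0 0 0.002" --pt "0 0 0.002" --pt "0 0 0.002" --pt "0 0 0.002" --pt "0 0 0.002" --yaw '[0,0,0,0,0,0,0,0,0]'

```text
time: 26.08
eef_pos: [0.523, 0.2167, 0.0243]
tool_rot: [[-0.962, 0.273, 0.0], [0.273, 0.962, 0.0], [-0.0, 0.0, -1.0]]
contact_force: [-0.2, -0.2, -0.1]
finger_gap: 0.0756
gripper_force: 0.0
```

>>> drive_tool --hand '[0.8,0.8,0.8,0.8,0.8,0.8,-0.5,-0.5,-0.5,-0.5]' --pt "0 0 -0.02" --pt "0 0 -0.05" --pt "0 0 -0.09" --pt "0 0 -0.13" --pt "0 0 -0.13" --pt "-0.05 0 -0.13" --pt "-0.08 0 -0.13" --pt "-0.08 0 -0.13" --pt "-0.08 0 -0.13" --pt "-0.08 0 -0.13" --yaw '[0,0,0,0,0,0,0,0,0,0]'

```text
time: 26.92
eef_pos: [0.5791, 0.2003, 0.1208]
tool_rot: [[-0.962, 0.273, -0.003], [0.273, 0.962, -0.0], [0.003, -0.001, -1.0]]
contact_force: [-0.3, 0.3, -1.0]
finger_gap: 0.0593
gripper_force: 0.0
```

Run:
```python
from h import *
force(1); s=status.state(); d=s['eef_pos']-BO; print(d@bx,d@by)
S=cam("side")
P=BO+bx*-.010+[0,0,.088]; q=proj(S,[P])[0]; print(q); b=disc(S,q,6); L=plane(S,b,.088)-BO; print(b,"lid bay",L@bx,L@by)
g=S["image"].astype(int)
def ch(p):
    r,gg,b=p
    if max(p)<60: return 'o'
    if b>r*1.35: return 'b'
    if r>b*1.5: return '.'
    return str(min(9,(r+gg+b)//77))
c=q.astype(int)
for r in range(c[1]-14,c[1]+40,2): print(r,''.join(ch(g[r,k]) for k in range(c[0]-30,c[0]+36)))
p=BO+bx*(-.0575); p[2]=.022; go(p,74.2)
```

```text
F [ 0.03  0.08 -0.24] std [0. 0. 0.] pos [0.5788 0.2004 0.1209] gap 0.0553 grip 0.0 t 26.9667
-0.06820007566142959 9.785706979578301e-05
[233.5183631  241.08073629]
[235.20967742 241.39516129] lid bay -0.0064027952063452406 0.0022097942333768688
227 ..................................................3bbbbbbbbbbbbbbb
229 ..............................................3bbbbbbbbbbbbbbbbbbb
231 ..........................................3bbbbbbbbbbbbbbbbbbbbbbb
233 .............................5799996..3bbbbbbbbbbbbbbbbbbbbbbbbbbb
235 .........................6999999997bbbbbbbbbbbbbbbbbbbbbbbbbbbbbbb
237 ......................999999876bbbbbbbbbbbbbbbbbbbbbbbbbbbbbbbbbbb
239 .................689999996433bbbbbbbbbbbbbbbbbbbbbbbbbbbbbbbbbbbbb
241 ...............79999999973333bbbbbbbbbbbbbbbbbbbbbbbbbbbbbbbbbbbbb
243 ...............56789999996433bbbbbbbbbbbbbbbbbbbbbbbbbbbbbbbbbbbbb
245 ..............2456667899999998bbbbbbbbbbbbbbbbbbbbbbbbbbbbbbbbbbbb
247 ..........3bbbb467766667999999bbbbbbbbbbbbbbbbbbbbbbbbbbbbbbbbbbbb
249 ......332b3bbbb367777766668999bbbbbbbbbbbbbbbbbbbbbbbbbbbbbbbbbbbb
25
[... 493 characters left out ...]
3
265 bbbbbbb66666789988777777777776bbbbb467777775bbbbb3444444....2bbbb2
267 .5bbbbbbb6666678999877777777775bbbb567666554bbbbb4444444544.3bbbb3
269 ....4bbbbbbb6666678999877777775bbbb477765555bbbbbb444444444443bbb2
271 .......bbbbbbb56666789998777776bbbbb6765555bbbbbbbbb34444444444432
273 .........4bbbbbb566666799998776bbbbb6753bbbbbbbbbbbbbbb34444444445
275 ...........4bbbbbbb666667899997bbbbbbbbbbbbbbbbbbbbbbbbbbb44444444
277 ..............4bbbbbb5666667999bbbbbbbbbbbbbbbbbbbbbbbbbbbbb344444
279 ................4bbbbbbb6666677bbbbbbbbbbbbbbbbbbbbbbbbbbbbbb44443
t 27.02 pos [0.5788 0.2006 0.1211] jaw 74.21 gap 0.0514 F [-0.85  0.03 -0.64] 
-> delta [0.014  0.     0.1321] yaw 0.0001 rows 2.4
```

The tin stands upright in the lane. I'll do a low push first, as far as the roof allows the gripper body.

>>> drive_tool --hand '[-0.5,-0.5,-0.5,-0.5,-0.5,-0.5,-0.5,-0.5,-0.5,-0.5]' --pt "0 0 0.04" --pt "0 0 0.08" --pt "0 0 0.12" --pt "0 0 0.13" --pt "0 0 0.13" --pt "0.015 0 0.13" --pt "0.025 0 0.13" --pt "0.034 0 0.13" --pt "0.043 0 0.13" --pt "0.052 0 0.13" --yaw '[0,0,0,0,0,0,0,0,0,0]'

```text
time: 27.85
eef_pos: [0.5483, 0.2115, 0.0275]
tool_rot: [[-0.962, 0.272, 0.013], [0.272, 0.962, 0.001], [-0.013, 0.005, -1.0]]
contact_force: [5.7, -1.8, 3.0]
finger_gap: 0.0222
gripper_force: 3.1
```

>>> drive_tool --hand '[-0.5,-0.5,-0.5,-0.5,-0.5,-0.5]' --pt "0.008 0 0" --pt "0.016 0 0" --pt "0.024 0 0" --pt "0.032 0 0" --pt "0.039 0 0" --pt "0.044 0 0" --yaw '[0,0,0,0,0,0]'

```text
time: 28.35
eef_pos: [0.5161, 0.2208, 0.0272]
tool_rot: [[-0.962, 0.272, 0.012], [0.272, 0.962, 0.002], [-0.011, 0.005, -1.0]]
contact_force: [5.8, -1.6, 1.9]
finger_gap: 0.0215
gripper_force: 3.0
```

Run:
```python
from h import *
force(4); s=status.state(); d=s['eef_pos']-BO; print(d@bx,d@by,s["tool_rot"].round(3).tolist())
```

```text
F [ 5.41 -0.96  1.76] std [0.7  0.4  0.43] pos [0.5154 0.2208 0.0266] gap 0.0218 grip 2.678688056766987 t 28.55
-0.0016426108563313104 -0.0022295049993829104 [[-0.962, 0.272, 0.01], [0.272, 0.962, 0.002], [-0.009, 0.004, -1.0]]
```

The low-push force (~5.5 N on a 6.9 N tin) means high friction, so pushing at the lid edge would tip the tin. The body can't pass the roof with the fingertips low. Plan: push as far as possible now, then push the rest with a part-used tin held in the fingers as a pusher (body above the roof), and return that tin to the rack.

>>> drive_tool --hand '[-0.5,-0.5,-0.5,-0.5,-0.5,-0.5,-0.5,-0.5,-0.5,-0.5]' --pt "0.004 0 0" --pt "0.007 0 0" --pt "0.009 0 0" --pt "0.009 0 0" --pt "-0.01 0 0" --pt "-0.05 0 0" --pt "-0.07 0 -0.02" --pt "-0.07 0 -0.07" --pt "-0.07 0 -0.12" --pt "-0.07 0 -0.17" --yaw '[0,0,0,0,0,0,0,0,0,0]'

```text
time: 29.38
eef_pos: [0.56, 0.2056, 0.1531]
tool_rot: [[-0.962, 0.273, -0.003], [0.273, 0.962, -0.0], [0.003, -0.001, -1.0]]
contact_force: [1.2, -0.3, -0.8]
finger_gap: 0.0223
gripper_force: 0.0
```

Run:
```python
from h import *
S=cam("side");T=cam("top")
def mid(x): return BO+bx*x+np.array([0,0,.088])
# tin near-side face outline in side view: find left edge (rear -x,+worldy vertical edge) 
g=S["image"].astype(int)
def ch(p):
    r,gg,b=p
    if max(p)<60: return 'o'
    if b>r*1.35: return 'b'
    if r>b*1.5: return '.'
    return str(min(9,(r+gg+b)//77))
for r in range(228,292,3): print(r,''.join(ch(g[r,k]) for k in range(205,290)))
for x in (.036,.040,.044): print(x,proj(S,[BO+bx*(x-.026)-by*.026+[0,0,z] for z in (.008,.088)]).round(1).tolist())
for k in (2,3):
    q=proj(S,[LID[k]])[0]; u=proj(T,[LID[k]])[0]; print(k,disc(S,q,5),q,disc(T,u,7),u)
p=LID[2]+rx*.0085; p[2]=.2; go(p,8.15)
```

```text
228 ..............................................3bbbbbbbbbbbbbbbbbbbbbb3...............
231 ........................................3bbbbbbbbbbbbbbbbbbbbbbbbbbbbbbbbb3..........
234 .................................33bbbbbbbbbbbbbbbbbbbbbbbbbbbbbbbbbbbbbbbbbb5.......
237 ............................bbbbbbbbbbbbbbbbbbbbbbbbbbbbbbbbbbbbbbbbbbbbbbbbb4.......
240 ...........................bbbbbbbbbbbbbbbbbbbbbbbbbbbbbbbbbbbbbbbbbbbbbbbbbb3.......
243 .................5bbbb.3...3bbbbbbbbbbbbbbbbbbbbbbbbbbbbbbbbbbbbbbbbbbbbbbbbb3.......
246 ..........33bbbbbbbbb3579997bbbbbbbbbbbbbbbbbbbbbbbbbbbbbbbbbbbbbbbbbbbbbbbbb3.......
249 ....5bbb223bbbbbbbbbb3566665bbbbbbbbbbbbbbbbbbbbbbbbbbbbbbbbbbbbbbbbbbbbbbbbb........
252 bbbbbbbbbbbbbbbbbbbbbbbbbb66bbbbbbbbbbbbbbbbbbbbbbbbbbbbbbbbbbbbbbbbbbb3bbbbb........
255 998bbbbbbbbbbbbbbbbbbbbbbb65bbbbbbbbbbbbbbbbbbbbbbbbbbbbbbbbbbbbb3......3bbbb........
258 6789997bbbbbbbbbbbbbbbbbbb66bbbbb44bbbbbbbbbbbbbbbbbbbbbbbbbbbb.........3bbbb........
261 66666789986bbbbbbbbbbbbbbbb6bbbbbb44444bbbbbbbbbbbbbbb34554bbbb3........3bbbb........
264 bbb566666789986b
[... 634 characters left out ...]
.4bbbbbbbbbbbb58999986bbbbbb2343444432222222222222235665bb5......
288 .........................4bbbbbbbb466678996bbbbbb222222222222222222222bbbbbbb4.......
291 ............................5bbbbbbbb666664bbbbbb2222222222222222bbbbbb34............
0.036 [[231.3, 276.7], [229.7, 249.2]]
0.04 [[232.3, 277.5], [230.8, 250.0]]
0.044 [[233.3, 278.4], [231.8, 250.8]]
2 [308.375 164.125] [308.74534288 164.16922055] [340.59 204.57] [340.51860875 204.60712338]
3 [316.66666667 155.0952381 ] [316.93793008 155.08597363] [365.63636364 200.90909091] [365.54380757 200.81074984]
t 29.48 pos [0.5654 0.2069 0.159 ] jaw 74.19 gap 0.022 F [ 0.22  1.28 -0.14] 
-> delta [-0.1199 -0.5129 -0.0564] yaw 0.7338 rows 9.5
```

The full tin stands at bay x≈39 mm, upright, and tins 2 and 3 have not moved. Next I'll fetch tin 2.

>>> drive_tool --hand '[1,1,1,1,1,1,1,1,1,1]' --pt "0 -0.01 -0.04" --pt "-0.01 -0.05 -0.07" --pt "-0.02 -0.1 -0.07" --pt "-0.03 -0.15 -0.07" --pt "-0.045 -0.2 -0.07" --pt "-0.06 -0.25 -0.07" --pt "-0.07 -0.3 -0.07" --pt "-0.08 -0.35 -0.07" --pt "-0.095 -0.4 -0.07" --pt "-0.105 -0.45 -0.07" --yaw '[0.05,0.12,0.19,0.26,0.33,0.4,0.47,0.54,0.61,0.68]'

```text
time: 30.32
eef_pos: [0.5443, -0.1414, 0.2042]
tool_rot: [[-0.219, 0.976, -0.001], [0.976, 0.219, 0.001], [0.001, -0.001, -1.0]]
contact_force: [1.6, -0.1, -0.0]
finger_gap: 0.08
gripper_force: 0.0
```

>>> drive_tool --hand '[1,1,1,1]' --pt "0 0 0" --pt "0 0 0" --pt "0 0 0" --pt "0 0 0" --yaw '[0,0,0,0]'

```text
time: 30.65
eef_pos: [0.5447, -0.1386, 0.204]
tool_rot: [[-0.226, 0.974, -0.001], [0.974, 0.227, 0.001], [0.002, -0.001, -1.0]]
contact_force: [0.1, 0.3, 0.8]
finger_gap: 0.0869
gripper_force: 0.0
```

Run:
```python
from h import *
p=LID[2]+rx*.0085; p[2]=.063; go(p,8.15)
```

```text
t 30.65 pos [ 0.5447 -0.1386  0.204 ] jaw 13.09 gap 0.0869 F [0.08 0.29 0.78] 
-> delta [-0.0648 -0.0123  0.1879] yaw 0.0549 rows 3.6
```

>>> drive_tool --hand '[1,1,1,1,1,1,1,1,1,1]' --pt "-0.04 -0.008 0" --pt "-0.065 -0.012 0" --pt "-0.065 -0.012 0.02" --pt "-0.065 -0.012 0.06" --pt "-0.065 -0.012 0.1" --pt "-0.065 -0.012 0.13" --pt "-0.065 -0.012 0.16" --pt "-0.065 -0.012 0.18" --pt "-0.065 -0.012 0.188" --pt "-0.065 -0.012 0.188" --yaw '[0.03,0.055,0.055,0.055,0.055,0.055,0.055,0.055,0.055,0.055]'

```text
time: 31.48
eef_pos: [0.5468, -0.1877, 0.0618]
tool_rot: [[-0.142, 0.99, -0.003], [0.99, 0.142, 0.002], [0.003, -0.003, -1.0]]
contact_force: [-0.7, 0.3, -0.4]
finger_gap: 0.0871
gripper_force: 0.0
```

>>> drive_tool --hand '[1,-1,-1,-1,-1,-1,-1,-1]' --pt "0 0 0" --pt "0 0 0" --pt "0 0 0" --pt "0 0 0" --pt "0 0 0" --pt "0 0 0" --pt "0 0 0" --pt "0 0 0" --yaw '[0,0,0,0,0,0,0,0]' --squeeze 12

```text
time: 32.15
eef_pos: [0.5485, -0.1903, 0.0637]
tool_rot: [[-0.139, 0.99, 0.002], [0.99, 0.139, -0.001], [-0.001, 0.002, -1.0]]
contact_force: [1.9, -0.2, 2.4]
finger_gap: 0.0606
gripper_force: 11.4
```

Run:
```python
from h import *
p=LID[2]+rx*.0085; p[2]=.063; go(p,8.15)
```

```text
t 32.15 pos [ 0.5485 -0.1903  0.0637] jaw 8.01 gap 0.0606 F [ 1.87 -0.18  2.36] 
-> delta [ 0.0036 -0.0021  0.0009] yaw -0.0016 rows 0.1
```

>>> drive_tool --hand '[-1,-1,-1,-1,-1,-1,-1,-1,-1,-1]' --pt "0 0 -0.005" --pt "0 0 -0.01" --pt "0 0 -0.015" --pt "0 0 -0.02" --pt "0 0 -0.025" --pt "0 0 -0.03" --pt "0 0 -0.035" --pt "0 0 -0.04" --pt "0 0 -0.045" --pt "0 0 -0.05" --yaw '[0,0,0,0,0,0,0,0,0,0]'

```text
time: 32.98
eef_pos: [0.5476, -0.19, 0.1012]
tool_rot: [[-0.14, 0.99, -0.0], [0.99, 0.14, 0.0], [0.0, -0.0, -1.0]]
contact_force: [0.5, 0.6, -2.8]
finger_gap: 0.057
gripper_force: 11.1
```

>>> drive_tool --hand '[-1,-1,-1,-1,-1,-1]' --pt "0 0 -0.005" --pt "0 0 -0.01" --pt "0 0 -0.015" --pt "0 0 -0.015" --pt "0 0 -0.015" --pt "0 0 -0.015" --yaw '[0,0,0,0,0,0]'

```text
time: 33.48
eef_pos: [0.5475, -0.19, 0.1119]
tool_rot: [[-0.14, 0.99, -0.0], [0.99, 0.14, 0.0], [0.0, -0.0, -1.0]]
contact_force: [-0.2, -0.4, -2.4]
finger_gap: 0.0573
gripper_force: 11.1
```

>>> drive_tool --hand '[-1,-1,-1,-1,-1,-1]' --pt "0 0 -0.01" --pt "0 0 -0.03" --pt "0 0 -0.05" --pt "0 0 -0.05" --pt "0 0 -0.05" --pt "0 0 -0.05" --yaw '[0,0,0,0,0,0]' --squeeze 55

```text
time: 33.98
eef_pos: [0.5472, -0.1897, 0.1491]
tool_rot: [[-0.14, 0.99, -0.001], [0.99, 0.14, 0.001], [0.001, -0.001, -1.0]]
contact_force: [0.3, -0.3, -1.5]
finger_gap: 0.0557
gripper_force: 52.0
```

Run:
```python
from h import *
force(1); S=cam("side"); s=status.state(); e=s["eef_pos"]; q=proj(S,[e])[0].astype(int); g=S["image"].astype(int); print(q)
def ch(p):
    r,gg,b=p
    if max(p)<60: return 'o'
    if b>r*1.35: return 'b'
    if r>b*1.5: return '.'
    return str(min(9,(r+gg+b)//77))
for r in range(q[1]-22,q[1]+26,2): print(r,''.join(ch(g[r,k]) for k in range(q[0]-30,q[0]+32)))
go([.527,.0785,.12],74.2)
```

```text
F [ 0.34  0.05 -2.06] std [0. 0. 0.] pos [ 0.547  -0.1896  0.1487] gap 0.0559 grip 51.99126843363047 t 34.0333
[312 151]
129 .................ooooo....................ooooo.........oo....
131 ..................oooo...................ooooo................
133 ..................oooo...................oooo.................
135 ..................oooo...........5555553ooooo.................
137 ..................oooo27998532ooo3566665oooo..................
139 ..................ooo6874323345689997653oooo..................
141 ..................3799999999999998766653oooo..................
143 .................89988888877777777776764oooo..................
145 ..................6777777777777777777764ooo389999999..........
147 ...................77667888888888888877522457999999999998.....
149 ...................88888888888888888877875555899999999999999..
151 ....................88888888888888888888765555666668999999999.
153 ....................788888888888888888888655554444444568999998
155 .....................7888888888888888888886555554444444446688.
157 ......................888888888888888888886555555444544555554.
159 ......................788888888888888888888655555555555555544.
161 .......................7888888888888888887765555555565555554..
163 .......................58888888888888888877875555555555554....
165 ........................7888888888888888888655555555..........
167 ........................47898899888778877765555555554.........
169 ..........................556666665555555566555555554.........
171 .............................5655556666665666555555...........
173 ..............................55656666556666665554............
175 ..............................566556666565544.................
t 34.08 pos [ 0.5469 -0.1896  0.1485] jaw 8.02 gap 0.0557 F [ 0.11  0.2  -2.31] 
-> delta [0.3576 0.0237 0.0385] yaw -0.7353 rows 9.2
```

Tin 2 weighs 2.4 N (light) but is still tilted in the jaws. I'll stand it on the same free bench spot and regrip it square with about 20 mm overlap.

>>> drive_tool --hand '[-1,-1,-1,-1,-1,-1,-1,-1,-1,-1]' --pt "0 0 -0.04" --pt "0 0 -0.09" --pt "0.03 0 -0.105" --pt "0.08 0 -0.105" --pt "0.13 0 -0.105" --pt "0.18 0 -0.105" --pt "0.23 0.01 -0.105" --pt "0.28 0.015 -0.105" --pt "0.33 0.02 -0.105" --pt "0.3576 0.0237 -0.1" --yaw '[-0.03,-0.1,-0.17,-0.24,-0.31,-0.38,-0.45,-0.52,-0.59,-0.66]'

```text
time: 34.92
eef_pos: [0.5266, 0.0819, 0.2242]
tool_rot: [[-0.926, 0.377, -0.001], [0.377, 0.926, 0.002], [0.002, 0.001, -1.0]]
contact_force: [0.9, -1.3, -2.7]
finger_gap: 0.0559
gripper_force: 52.0
```

>>> drive_tool --hand '[-1,-1,-1]' --pt "0 0 0" --pt "0 0 0" --pt "0 0 0" --yaw '[0,0,0]'

```text
time: 35.17
eef_pos: [0.5276, 0.0776, 0.2239]
tool_rot: [[-0.923, 0.385, -0.001], [0.385, 0.923, -0.001], [0.001, -0.001, -1.0]]
contact_force: [0.6, -0.8, -2.3]
finger_gap: 0.0558
gripper_force: 52.0
```

Run:
```python
from h import *
go([.527,.082,.06],74.2); force(1)
```

```text
t 35.17 pos [0.5276 0.0776 0.2239] jaw 67.38 gap 0.0558 F [ 0.57 -0.77 -2.27] 
-> delta [0.0028 0.0053 0.2186] yaw -0.0758 rows 3.9
F [-0.37 -0.27 -1.27] std [0. 0. 0.] pos [0.5278 0.0771 0.2241] gap 0.0558 grip 51.9936366006732 t 35.2167
```

>>> drive_tool --hand '[-1,-1,-1,-1,-1,-1,-1,-1]' --pt "0 0.003 0.03" --pt "0.003 0.005 0.07" --pt "0.003 0.005 0.11" --pt "0.003 0.005 0.15" --pt "0.003 0.005 0.18" --pt "0.003 0.005 0.2" --pt "0.003 0.005 0.205" --pt "0.003 0.005 0.205" --yaw '[-0.05,-0.076,-0.076,-0.076,-0.076,-0.076,-0.076,-0.076]'

```text
time: 35.88
eef_pos: [0.5268, 0.0811, 0.0696]
tool_rot: [[-0.962, 0.274, -0.003], [0.274, 0.962, 0.0], [0.003, -0.001, -1.0]]
contact_force: [0.4, -0.3, -2.1]
finger_gap: 0.056
gripper_force: 52.0
```

>>> drive_tool --hand '[-1,-1,-1,-1,-1]' --pt "0 0 0.004" --pt "0 0 0.008" --pt "0 0 0.012" --pt "0 0 0.014" --pt "0 0 0.014" --yaw '[0,0,0,0,0]' --squeeze 12

```text
time: 36.3
eef_pos: [0.5273, 0.0824, 0.0605]
tool_rot: [[-0.963, 0.271, 0.0], [0.271, 0.963, -0.0], [-0.0, 0.0, -1.0]]
contact_force: [0.5, 0.8, -1.2]
finger_gap: 0.0574
gripper_force: 11.1
```

>>> drive_tool --hand '[-1,-1,-1,-1,-1]' --pt "0 0 0.003" --pt "0 0 0.006" --pt "0 0 0.009" --pt "0 0 0.012" --pt "0 0 0.012" --yaw '[0,0,0,0,0]'

```text
time: 36.72
eef_pos: [0.5268, 0.0824, 0.0507]
tool_rot: [[-0.963, 0.271, -0.001], [0.271, 0.963, 0.0], [0.001, -0.0, -1.0]]
contact_force: [-0.0, -0.6, -2.1]
finger_gap: 0.0571
gripper_force: 11.1
```

>>> drive_tool --hand '[-1,-1,-1,-1]' --pt "0 0 0.003" --pt "0 0 0.006" --pt "0 0 0.008" --pt "0 0 0.008" --yaw '[0,0,0,0]'

```text
time: 37.05
eef_pos: [0.5269, 0.0824, 0.0448]
tool_rot: [[-0.963, 0.271, -0.001], [0.271, 0.963, 0.0], [0.001, -0.0, -1.0]]
contact_force: [-0.2, -0.5, -2.2]
finger_gap: 0.0574
gripper_force: 11.1
```

>>> drive_tool --hand '[-1,-1,-1,-1]' --pt "0 0 0.003" --pt "0 0 0.006" --pt "0 0 0.008" --pt "0 0 0.008" --yaw '[0,0,0,0]'

```text
time: 37.38
eef_pos: [0.5284, 0.0807, 0.0418]
tool_rot: [[-0.963, 0.269, 0.003], [0.269, 0.963, -0.003], [-0.004, -0.002, -1.0]]
contact_force: [-3.6, -5.7, 16.6]
finger_gap: 0.0571
gripper_force: 13.5
```

>>> drive_tool --hand '[-1,0.34,0.38,0.42,0.5,0.6,0.8,1,1,1]' --pt "0 0 -0.003" --pt "0 0 -0.003" --pt "0 0 -0.003" --pt "0 0 -0.003" --pt "0 0 -0.003" --pt "0 0 -0.003" --pt "0 0 -0.003" --pt "0 0 -0.002" --pt "0 0 -0.002" --pt "0 0 -0.002" --yaw '[0,0,0,0,0,0,0,0,0,0]'

```text
time: 38.22
eef_pos: [0.5269, 0.0824, 0.0405]
tool_rot: [[-0.963, 0.271, -0.001], [0.271, 0.963, 0.0], [0.001, -0.0, -1.0]]
contact_force: [0.0, -0.2, -0.7]
finger_gap: 0.0843
gripper_force: 0.2
```

>>> drive_tool --hand '[1,1,-1,-1,-1,-1,-1,-1,-1,-1]' --pt "0 0 0" --pt "0 0 0" --pt "0 0 0" --pt "0 0 0" --pt "0 0 0" --pt "0 0 0" --pt "0 0 0" --pt "0 0 0" --pt "0 0 0" --pt "0 0 0" --yaw '[0,0,0,0,0,0,0,0,0,0]' --squeeze 20

```text
time: 39.05
eef_pos: [0.5275, 0.0823, 0.041]
tool_rot: [[-0.963, 0.271, 0.001], [0.271, 0.963, -0.0], [-0.001, -0.0, -1.0]]
contact_force: [-0.5, -2.7, 3.5]
finger_gap: 0.0568
gripper_force: 19.5
```

Run:
```python
from h import *
force(1); S=cam("side"); s=status.state(); e=s["eef_pos"]; y=s["tool_rot"][:,1]; x=s["tool_rot"][:,0]
q=proj(S,[[e[0],e[1],.081]])[0]
for r in (5,6,7):
    b=disc(S,q,r); o,v=ray(S,b); P=o+v*((e-o)@y)/(v@y); print(q,b,"lid rel eef x",(P-e)@x,"z",P[2])
g=S["image"].astype(int); q=q.astype(int)
def ch(p):
    r,gg,b=p
    if max(p)<60: return 'o'
    if b>r*1.35: return 'b'
    if r>b*1.5: return '.'
    return str(min(9,(r+gg+b)//77))
for r in range(q[1]-16,q[1]+20,2): print(r,''.join(ch(g[r,k]) for k in range(q[0]-30,q[0]+32)))
```

```text
F [-0.59 -2.64  4.07] std [0. 0. 0.] pos [0.5275 0.0823 0.0409] gap 0.057 grip 19.560938235372305 t 39.1
[264.24723135 217.03969313] [263.80952381 216.79761905] lid rel eef x -0.0017442814376280485 z 0.08089617895333645
[264.24723135 217.03969313] [263.38947368 216.97894737] lid rel eef x -0.0034188895109842125 z 0.07954502850811407
[264.24723135 217.03969313] [262.5        216.96363636] lid rel eef x -0.006955670201079786 z 0.07788463293692871
201 oooooo22222222ooo.....2222222345443332oooooooo................
203 ooooooooooooooooooo2222222oooo34566652oooooooo................
205 oooooooooooooooo....2oooooooo356666652oooooooo................
207 ooooooooooooooo222...2ooooooo356666653ooooooo.................
209 ..ooooooooooooo333...ooooo355555556652ooooooo.................
211 .....oooooooooooooooooo38999965555556653ooooo.................
213 ........oooooo..ooooooo399998642o2399976554oo.................
215 ...........oo2..oooooooo45332ooo3433469999997.................
217 .................oooooooooo2234432o39999999764................
219 .................ooooooo2oooooooo3799999766666................
221 .................ooooooo45443334699999766665675...............
223 .................ooooooo46555bbb799876666777776...............
225 ..................oooooobbbbbbbbbbbb666777777776..............
227 ...................bbbbbbbbbbbbbbbbbbbb6777777775.............
229 ................bbbbbbbbbbbbbbbbbbbbbbbbbb6777776.............
231 ............bbbbbbbbbbbbbbbbbbbbbbbbbbbbbbbbb56776........8999
233 .......3bbbbbbbbbbbbbbbbbbbbbbbbbbbbbbbbbbbbbbbb67............
235 ...bbbbbbbbbbbbbbbbbbbbbbbbbbbbbbbbbbbbbbbbbbbbbb67...........
```

Closing high on an off-centre tin tilted it again. I'll open, centre it with a deep, gentle close, then release, raise and grip shallow.

>>> drive_tool --hand '[0.36,0.42,0.5,0.6,0.8,1,1,1,1,1]' --pt "0 0 0" --pt "0 0 0" --pt "0 0 0" --pt "0 0 0" --pt "0 -0.002 0" --pt "0 -0.006 0" --pt "0 -0.008 0.005" --pt "0 -0.008 0.015" --pt "0 -0.008 0.025" --pt "0 -0.008 0.033" --yaw '[0,0,0,0,0,0,0,0,0,0]'

```text
time: 39.98
eef_pos: [0.5253, 0.0766, 0.015]
tool_rot: [[-0.962, 0.272, -0.001], [0.272, 0.962, 0.0], [0.001, 0.0, -1.0]]
contact_force: [0.5, -0.3, -0.4]
finger_gap: 0.0862
gripper_force: 0.0
```

>>> drive_tool --hand '[1,-1,-1,-1,-1,-1,-1,-1]' --pt "0 0 0" --pt "0 0 0" --pt "0 0 0" --pt "0 0 0" --pt "0 0 0" --pt "0 0 0" --pt "0 0 0" --pt "0 0 0" --yaw '[0,0,0,0,0,0,0,0]'

```text
time: 40.65
eef_pos: [0.5257, 0.0765, 0.0162]
tool_rot: [[-0.962, 0.271, 0.0], [0.271, 0.962, 0.0], [-0.0, 0.0, -1.0]]
contact_force: [-0.5, -1.5, 1.1]
finger_gap: 0.0519
gripper_force: 19.9
```

>>> drive_tool --hand '[0.35,0.4,0.45,0.45,0.45,0.45,-1,-1,-1,-1]' --pt "0 0 0" --pt "0 0 0" --pt "0 0 -0.012" --pt "0 0 -0.026" --pt "0 0 -0.032" --pt "0 0 -0.032" --pt "0 0 -0.032" --pt "0 0 -0.032" --pt "0 0 -0.032" --pt "0 0 -0.032" --yaw '[0,0,0,0,0,0,0,0,0,0]' --squeeze 60

```text
time: 41.48
eef_pos: [0.5254, 0.0766, 0.0399]
tool_rot: [[-0.963, 0.271, -0.0], [0.271, 0.963, 0.0], [0.0, -0.0, -1.0]]
contact_force: [-1.3, -0.2, 2.2]
finger_gap: 0.0515
gripper_force: 60.0
```

>>> drive_tool --hand '[-1,-1,-1,-1,-1,-1,-1,-1]' --pt "0 0 0" --pt "0 0 0" --pt "0 0 -0.02" --pt "0 0 -0.05" --pt "0 0 -0.09" --pt "0 0 -0.13" --pt "0 0 -0.15" --pt "0 0 -0.15" --yaw '[0,0,0,0,0,0,0,0]'

```text
time: 42.15
eef_pos: [0.528, 0.0766, 0.1554]
tool_rot: [[-0.963, 0.271, 0.007], [0.271, 0.963, -0.0], [-0.007, 0.002, -1.0]]
contact_force: [0.2, -1.2, -1.7]
finger_gap: 0.0516
gripper_force: 60.0
```

Run:
```python
from h import *
force(1); S=cam("side"); s=status.state(); e=s["eef_pos"]
p=BO+bx*(-.065); p[2]=.152; go(p,74.2)
g=S["image"].astype(int); q=proj(S,[e])[0].astype(int); print(q)
def ch(p):
    r,gg,b=p
    if max(p)<60: return 'o'
    if b>r*1.35: return 'b'
    if r>b*1.5: return '.'
    return str(min(9,(r+gg+b)//77))
for r in range(q[1]-22,q[1]+26,2): print(r,''.join(ch(g[r,k]) for k in range(q[0]-30,q[0]+32)))
x,y=s["tool_rot"][:,0],s["tool_rot"][:,1]
print(proj(S,[e+a*.026*x+b*.026*y+[0,0,z] for z in(-.041,.039) for a,b in((-1,1),(1,1),(1,-1))]).round(1).tolist())
```

```text
F [-0.23  0.07 -2.72] std [0. 0. 0.] pos [0.5265 0.0766 0.1535] gap 0.0514 grip 59.99419067054987 t 42.2
t 42.25 pos [0.5251 0.0766 0.152 ] jaw 74.27 gap 0.0513 F [-0.59 -0.63 -2.15] 
-> delta [-0.0199  0.1785 -0.    ] yaw 0.0008 rows 3.2
[266 191]
169 ....oooooooo...ooooooo.3566677667....oooooo...................
171 ........oooo....oooooooo566655555676ooooooo...................
173 ................ooooooo38999854455555433ooo...................
175 ................oooooooo4533332ooo359965543...................
177 ..........8999982ooooooooooooo333ooo2589999998................
179 ....8999999998762ooooooo4432oooo2469999999866.................
181 99999998775.....2ooooooo455554456999997666666.................
183 98776...........2ooooooo455589999776666666666.................
185 97...............ooooooo3456776666666666777777................
187 ................5543oooo4556666566677767777777................
189 ................555554455567766767777777777777................
191 ................555555555677777777777777777776................
193 ................555555566777777777777777777
[... 153 characters left out ...]

199 .................55555687777777777777777777775................
201 .................55556787777777777777777777775................
203 .................55556877787777777777777777775................
205 ..................5556777777777777777777777776................
207 ....................56777667777777777777765...................
209 ....................456666777777777775........................
211 ....................55566667777776654.........................
213 ....................55566666666666554.........................
215 ......................5666666666665...........................
[[251.5, 205.7], [264.9, 214.0], [280.9, 206.7], [250.8, 177.5], [264.6, 185.4], [281.0, 178.5]]
```

Tin 2 is now held square with its bottom at eef − 41 mm. I'll move behind the full tin and lower to eef z = 0.068, which puts the body at about 0.157, above the roof top.

>>> drive_tool --hand '[-1,-1,-1,-1,-1,-1,-1,-1,-1,-1]' --pt "-0.005 0.02 0" --pt "-0.01 0.06 0" --pt "-0.02 0.1 0" --pt "-0.02 0.14 0" --pt "-0.02 0.17 0" --pt "-0.02 0.1785 0.01" --pt "-0.02 0.1785 0.04" --pt "-0.02 0.1785 0.08" --pt "-0.02 0.1785 0.1" --pt "-0.02 0.1785 0.11" --yaw '[0,0,0,0,0,0,0,0,0,0]'

```text
time: 43.08
eef_pos: [0.5719, 0.2002, 0.0647]
tool_rot: [[-0.962, 0.271, -0.01], [0.271, 0.963, -0.002], [0.009, -0.005, -1.0]]
contact_force: [-0.2, -0.0, -1.7]
finger_gap: 0.0516
gripper_force: 60.0
```

>>> drive_tool --hand '[-1,-1,-1]' --pt "0 0 0" --pt "0 0 0" --pt "0 0 0" --yaw '[0,0,0]'

```text
time: 43.33
eef_pos: [0.577, 0.2012, 0.0705]
tool_rot: [[-0.962, 0.271, 0.001], [0.271, 0.962, 0.0], [-0.001, 0.0, -1.0]]
contact_force: [0.1, -0.5, -1.7]
finger_gap: 0.0516
gripper_force: 60.0
```

Run:
```python
from h import *
p=BO+bx*(-.02); p[2]=.068; go(p,74.2); s=status.state(); d=s["eef_pos"]-BO; print(d@bx,d@by)
```

```text
t 43.33 pos [0.577  0.2012 0.0705] jaw 74.25 gap 0.0516 F [ 0.05 -0.49 -1.65] 
-> delta [ 0.0618 -0.0001  0.0033] yaw 0.0005 rows 1.1
-0.06631834244380785 -0.00011636011633791921
```

>>> drive_tool --hand '[-1,-1,-1,-1,-1,-1,-1,-1,-1,-1]' --pt "0.015 0 0.002" --pt "0.035 0 0.002" --pt "0.05 0 0.002" --pt "0.06 0 0.002" --pt "0.067 0 0.002" --pt "0.074 0 0.002" --pt "0.081 0 0.002" --pt "0.088 0 0.002" --pt "0.092 0 0.002" --pt "0.096 0 0.002" --yaw '[0,0,0,0,0,0,0,0,0,0]'

```text
time: 44.17
eef_pos: [0.5123, 0.2211, 0.0702]
tool_rot: [[-0.963, 0.271, 0.011], [0.271, 0.963, 0.001], [-0.011, 0.004, -1.0]]
contact_force: [6.0, -1.7, 1.0]
finger_gap: 0.0517
gripper_force: 60.0
```

Run:
```python
from h import *
force(1); s=status.state(); d=s["eef_pos"]-BO; print(d@bx,d@by)
S=cam("side"); g=S["image"].astype(int)
def ch(p):
    r,gg,b=p
    if max(p)<60: return 'o'
    if b>r*1.35: return 'b'
    if r>b*1.5: return '.'
    return str(min(9,(r+gg+b)//77))
for r in range(222,290,3): print(r,''.join(ch(g[r,k]) for k in range(205,290)))
```

```text
F [ 4.18 -0.8   0.49] std [0. 0. 0.] pos [0.5111 0.2213 0.07  ] gap 0.0516 grip 59.99189291149378 t 44.2167
0.002558967784161175 -0.0015513165847113248
222 22223332222ooooo2o222222ooooo..........oooooooo......................................
225 ...22222oooooo22....ooooooooo..........oooooooo......3bbbbbbbbbbb3...................
228 ......2.ooo234332...ooooo........55....ooooooobbbbbbbbbbbbbbbbbbbbbbb3...............
231 ..o..2222o......oooooooo59999995555555543bbbbbbbbbbbbbbbbbbbbbbbbbbbbbbbb5...........
234 .......o.22.....oooooooo343o233o2bbbbbbbbbbbbbbbbbbbbbbbbbbbbbbbbbbbbbbbbbbbbb.......
237 .................ooooooo33o2bbbbbbbbbbbbbbbbbbbbbbbbbbbbbbbbbbbbbbbbbbbbbbbbbb.......
240 .................ooooooo244bbbbbbbbbbbbbbbbbbbbbbbbbbbbbbbbbbbbbbbbbbbbbbbbbbb.......
243 ..................ooooooo454bbbbbbbbbbbbbbbbbbbbbbbbbbbbbbbbbbbbbbbbbbbbbbbbbb.......
246 ..........5bbbbbb43oooooo344bbbbbbbbbbbbbbbbbbbbbbbbbbbbbbbbbbbbbbbbbbbbbbbbbb.......
249 ....5bbbbbbbbbbbb55554334554bbbbbbbbbbbbbbbbbbbbbbbbbbbbbbbbbbbbbbbbbbbbbbbbb........
252 bbbbbbbbbbbbbbbbb45555556655bbbbbbbbbbbbbbbb
[... 421 characters left out ...]
554bbbbb688764bbbbb55555554bbbbb45555555555555542........bbbbb3.......
270 ...4bbbbbbb666667885433bbb465bbbbb46765554bbbbb45555555555555542.......3bbbbb3.......
273 .......4bbbbbb566666799986bbbbbbbb56778787bbbbb455555555555555544.......bbbbb3.......
276 ...........bbbbbbb66666789998bbbbb45677776bbbbb4555555555555555444444344bbbbb3.......
279 ..............4bbbbbbb6666677bbbbb456777774bbbbb55555555554444344443222355bbb3.......
282 ..................4bbbbbb5666bbbbb357877875bbbbb555555443344433222222223799742.......
285 .....................4bbbbbbbbbbbb589999874bbbbb3344444432222222222222235665bb5......
288 .........................4bbbbbbbb466678997bbbbbb2222222222222222222223bbbbbb4.......
```

The pusher works: it stays upright and the force is about 5 N. I'll continue to the stop.

>>> drive_tool --hand '[-1,-1,-1,-1,-1,-1]' --pt "0.004 0 0" --pt "0.008 0 0" --pt "0.012 0 0" --pt "0.016 0 0" --pt "0.02 0 0" --pt "0.022 0 0" --yaw '[0,0,0,0,0,0]'

```text
time: 44.77
eef_pos: [0.4957, 0.2257, 0.0699]
tool_rot: [[-0.962, 0.271, 0.009], [0.271, 0.963, 0.001], [-0.009, 0.004, -1.0]]
contact_force: [7.0, -1.2, 0.1]
finger_gap: 0.0516
gripper_force: 60.0
```

>>> drive_tool --hand '[-1,-1,-1,-1]' --pt "0.003 0 0" --pt "0.006 0 0" --pt "0.009 0 0" --pt "0.009 0 0" --yaw '[0,0,0,0]'

```text
time: 45.1
eef_pos: [0.4941, 0.2265, 0.0708]
tool_rot: [[-0.963, 0.269, 0.019], [0.269, 0.963, -0.0], [-0.018, 0.005, -1.0]]
contact_force: [12.1, -7.3, 0.7]
finger_gap: 0.0515
gripper_force: 60.0
```

Run:
```python
from h import *
force(1); s=status.state(); d=s["eef_pos"]-BO; print(d@bx,d@by)
```

```text
F [11.24 -6.35  0.86] std [0. 0. 0.] pos [0.4941 0.2265 0.0709] gap 0.0516 grip 60.009244456887245 t 45.15
0.02039875129057802 -0.001943513658207511
```

>>> drive_tool --hand '[-1,-1,-1,-1]' --pt "0.003 0 0" --pt "0.006 0 0" --pt "0.006 0 0" --pt "0.006 0 0" --yaw '[0,0,0,0]'

```text
time: 45.48
eef_pos: [0.4941, 0.2267, 0.071]
tool_rot: [[-0.963, 0.269, 0.026], [0.269, 0.963, -0.001], [-0.026, 0.006, -1.0]]
contact_force: [18.5, -12.3, -4.2]
finger_gap: 0.0512
gripper_force: 60.0
```

>>> drive_tool --hand '[-1,-1,-1,-1,-1,-1,-1]' --pt "-0.015 0 0" --pt "-0.05 0 0" --pt "-0.09 0 0" --pt "-0.11 0 -0.01" --pt "-0.11 0 -0.06" --pt "-0.11 0 -0.11" --pt "-0.11 0 -0.16" --yaw '[0,0,0,0,0,0,0]'

```text
time: 46.07
eef_pos: [0.5577, 0.2057, 0.1881]
tool_rot: [[-0.962, 0.272, -0.007], [0.272, 0.962, -0.0], [0.006, -0.002, -1.0]]
contact_force: [1.4, 1.1, -3.2]
finger_gap: 0.0513
gripper_force: 60.0
```

Run:
```python
from h import *
force(1)
S=cam("side"); g=S["image"].astype(int); cv2.imwrite("pics/s9.png",S["image"][:,:,::-1])
def ch(p):
    r,gg,b=p
    if max(p)<60: return 'o'
    if b>r*1.35: return 'b'
    if r>b*1.5: return '.'
    return str(min(9,(r+gg+b)//77))
for r in range(240,292,2): print(r,''.join(ch(g[r,k]) for k in range(205,290)))
for x in (.048,.074): 
    print(x,"bottom: rear+y, front+y, front-y, front-y top",proj(S,[BO+bx*(x-.026)-by*.026+[0,0,.008],BO+bx*(x+.026)-by*.026+[0,0,.008],BO+bx*(x+.026)+by*.026+[0,0,.008],BO+bx*(x+.026)+by*.026+[0,0,.088]]).round(1).tolist())
print("rear edge top",proj(S,[BO+bx*.048-by*.026+[0,0,.088]]))
print("stop top edge",proj(S,[BO+bx*.1+s*by*.031+[0,0,.042] for s in (-1,1)]).round(1).tolist())
p=LID[2]+rx*.0085; p[2]=.22; go(p,8.15)
```

```text
F [3.1  0.03 2.83] std [0. 0. 0.] pos [0.5629 0.207  0.197 ] gap 0.0514 grip 59.99368563294411 t 46.1167
240 ...........................bbbbbbbbbbbbbbbbbbbbbbbbbbbbbbbbbbbbbbbbbbbbbbbbbb3.......
242 ...................32......3bbbbbbbbbbbbbbbbbbbbbbbbbbbbbbbbbbbbbbbbbbbbbbbbb3.......
244 ..............22bbbbb34444.3bbbbbbbbbbbbbbbbbbbbbbbbbbbbbbbbbbbbbbbbbbbbbbbbb3.......
246 .........433bbbbbbbbb3444444bbbbbbbbbbbbbbbbbbbbbbbbbbbbbbbbbbbbbbbbbbbbbbbbb3.......
248 ......5bbbbbbbbbbbbbb3444444bbbbbbbbbbbbbbbbbbbbbbbbbbbbbbbbbbbbbbbbbbbbbbbbb4.......
250 ..5bbbbbbbbbbbbbbbbbbbb34444bbbbbbbbbbbbbbbbbbbbbbbbbbbbbbbbbbbbbbbbbbbbbbbbb........
252 bbbbbbbbbbbbbbbbbbbbbbbbb345bbbbbbbbbbbbbbbbbbbbbbbbbbbbbbbbbbbbbbbbbbb32bbbb........
254 77bbbbbbbbbbbbbbbbbbbbbbbbbbbbbbbbbbbbbbbbbbbbbbbbbbbbbbbbbbbbbbbbb3....3bbbb........
256 89986bbbbbbbbbbbbbbbbbbbbbbbbbbbbbbbbbbbbbbbbbbbbbbbbbbbbbbbbbbb........3bbbb........
258 6689987bbbbbbbbbbbbbbbbbbbbbbbbbbb4bbbbbbbbbbbbbbbbbbbbbbbbb345555......3bbbb........
260 6666789986bbbbbbbbbbbbbbbbbbbbbbbbb443bbbbbbbbbbbbbbbbbb34455555554.....3bbbb........
262 b
[... 1103 characters left out ...]
bbbbbbbbbb467899985bbbbb3234443222222222222222235666bb4......
288 .........................4bbbbbbbb466668997bbbbbb222222222222222222222bbbbbbb4.......
290 ............................bbbbbbb56666676bbbbbb222222222222222222bbbbbbb4..........
0.048 bottom: rear+y, front+y, front-y, front-y top [[234.4, 279.2], [248.2, 290.2], [265.6, 280.6], [265.2, 252.9]]
0.074 bottom: rear+y, front+y, front-y, front-y top [[241.2, 284.6], [255.4, 295.9], [272.9, 286.0], [272.8, 258.2]]
rear edge top [[239.93898059 256.81682509]]
stop top edge [[253.3, 285.1], [274.5, 273.5]]
t 46.17 pos [0.5633 0.2071 0.1946] jaw 74.26 gap 0.0515 F [ 1.44  0.44 -1.68] 
-> delta [-0.1217 -0.5127 -0.0355] yaw 0.7346 rows 9.5
```

The full tin stopped hard against the stop: the load rose to ~22 N with no further motion. Its right edge is now at side column ≈272, against 272.8 predicted for home. Now tin 2 goes back. I'll enter upright over the middle place, then lower softly while shifting downhill so it rotates to the slope.

>>> drive_tool --hand '[-1,-1,-1,-1,-1,-1,-1,-1,-1,-1]' --pt "0 -0.01 -0.03" --pt "-0.01 -0.05 -0.045" --pt "-0.02 -0.1 -0.045" --pt "-0.03 -0.15 -0.045" --pt "-0.045 -0.2 -0.045" --pt "-0.06 -0.25 -0.045" --pt "-0.07 -0.3 -0.045" --pt "-0.08 -0.35 -0.045" --pt "-0.085 -0.4 -0.045" --pt "-0.09 -0.45 -0.045" --yaw '[0.05,0.12,0.19,0.26,0.33,0.4,0.47,0.54,0.61,0.68]'

```text
time: 47.0
eef_pos: [0.5311, -0.1378, 0.2208]
tool_rot: [[-0.221, 0.975, -0.004], [0.975, 0.221, 0.003], [0.004, -0.003, -1.0]]
contact_force: [0.6, -0.1, -2.6]
finger_gap: 0.0515
gripper_force: 60.0
```

>>> drive_tool --hand '[-1,-1,-1]' --pt "0 0 0" --pt "0 0 0" --pt "0 0 0" --yaw '[0,0,0]'

```text
time: 47.25
eef_pos: [0.5318, -0.1362, 0.2211]
tool_rot: [[-0.226, 0.974, -0.003], [0.974, 0.226, 0.003], [0.003, -0.003, -1.0]]
contact_force: [-0.5, 0.4, -1.9]
finger_gap: 0.0513
gripper_force: 60.0
```

Run:
```python
from h import *
p=LID[2]+rx*.0265; p[2]=.12; go(p,8.15); T=cam("top"); im=T["image"].astype(int)
c=proj(T,[BO+bx*.048+[0,0,.088]])[0].astype(int); print(c)
def ch(p):
    r,gg,b=p
    if max(p)<60: return 'o'
    if b>r*1.35: return 'b'
    if r>b*1.5: return '.'
    return str(min(9,(r+gg+b)//77))
for r in range(c[1]-12,c[1]+12): print(r,''.join(ch(im[r,k]) for k in range(c[0]-22,c[0]+24)))
```

```text
t 47.25 pos [ 0.5318 -0.1362  0.2211] jaw 13.05 gap 0.0513 F [-0.52  0.36 -1.92] 
-> delta [-0.07   -0.0199  0.1346] yaw 0.0544 rows 2.8
[178 239]
227 ..............4b5775222bbbbbbbbbbbbbbbbbbbb677
228 ..............bb677322bbbbbbbbbbbbbbbbbbbbb677
229 ..............bb777322bbbbbbbbbbbbbbbbbbbbb777
230 .............3bb776222bbbbbbbbbb2222222bbb5775
231 .............bb5775222bbbbbbb2222b222222226772
232 .............bb7773222bbbb222222222b2b22226662
233 .............bb777222222222222bb222b2222234432
234 ............3b576522222222222b2222bb222b234432
235 ............bb56422222222222b22222222222244422
236 .33222......bb4432222222b22b222222b2222b24442b
237 3bbbbbb2222.b244332222222222222222bb2222344322
238 bbbbbbbbbbb2223334434322222b2b2b2b222222444222
239 bbbbbbbbbbbbb2b2333344433322222b22222222444222
240 bbbbbbbbbbbbbbbbbb222334444332222b22222344322b
241 bbbbbbbbbbbbbbbbbbbbbb223334443332222b234422b2
242 bbbbbbbbbbbbbbbbbbbbbbbbbb2333344222222444222b
243 bbbbbbbbbbbbbbbbbbbbbbbbbbbbb2233122222443222b
244 bbbbbbbbbbbbbbbbbbbbbbbbbbbbbbb222222234432222
245 bbbbbbbbbbbbbbbbbbbbbbbbbbbbbbbbbbb2oo23322222
246 bbbbbbbbbbbbbbbbbbbbbbbbbbbbbbbbbbbb2122oooo2.
247 bbbbbbbbbbbbbbbbbbbbbbbbbbbbbbbbbbbb2oo2oooo2.
248 bbbbbbbbbbbbbbbbbbbbbbbbbbbbbbbbbbbb22oooo2o2.
249 bbbbbbbbbbbbbbbbbbbbbbbbbbbbbbbbbbbboo222o22..
250 bbbbbbbbbbbbbbbbbbbbbbbbbbbbbbbbbbbbo1332222..
```

Run:
```python
from h import *
T=cam("top"); g=T["image"].astype(float)
for x,z,n in((.046,.088,"lid46"),(.048,.088,"lid48"),(.050,.153,"roof50")):
    a,b=proj(T,[BO+bx*x-by*.02+[0,0,z],BO+bx*x+by*.02+[0,0,z]]); 
    print(n,[round(float(a[1]+(c-a[0])*(b[1]-a[1])/(b[0]-a[0])),2) for c in (172,176,180,184)])
for c in (172,176,180,184): print(c,[(r,g[r,c].astype(int).tolist()) for r in range(234,247)])
```

```text
lid46 [237.18, 238.3, 239.41, 240.52]
lid48 [237.98, 239.1, 240.21, 241.33]
roof50 [239.6, 240.71, 241.83, 242.94]
172 [(234, [175, 167, 158]), (235, [124, 110, 105]), (236, [103, 90, 87]), (237, [99, 88, 81]), (238, [113, 100, 95]), (239, [85, 75, 84]), (240, [64, 65, 98]), (241, [69, 82, 124]), (242, [75, 96, 140]), (243, [71, 92, 136]), (244, [76, 95, 139]), (245, [73, 91, 137]), (246, [77, 93, 137])]
176 [(234, [63, 59, 81]), (235, [63, 58, 80]), (236, [66, 60, 82]), (237, [69, 60, 74]), (238, [104, 93, 87]), (239, [124, 115, 105]), (240, [84, 73, 74]), (241, [60, 55, 86]), (242, [71, 85, 126]), (243, [73, 92, 137]), (244, [73, 92, 135]), (245, [65, 84, 132]), (246, [73, 91, 135])]
180 [(234, [65, 59, 80]), (235, [62, 57, 78]), (236, [67, 64, 85]), (237, [60, 56, 78]), (238, [63, 56, 73]), (239, [106, 91, 90]), (240, [117, 105, 98]), (241, [86, 76, 77]), (242, [59, 58, 83]), (243, [68, 81, 123]), (244, [78, 94, 138]), (245, [66, 89, 134]), (246, [72, 91, 135])]
184 [(234, [59, 57, 78]), (235, [60, 59, 80]), (236, [61, 57, 80]), (237, [65, 63, 83]), (238, [62, 57, 80]), (239, [64, 58, 76]), (240, [92, 81, 86]), (241, [124, 112, 105]), (242, [102, 92, 86]), (243, [54, 50, 80]), (244, [67, 74, 116]), (245, [69, 89, 129]), (246, [73, 90, 134])]
```

Three estimates agree in the same frame: lid rear edge ≈45–46 mm, pusher front 46.4 mm, and the stop's top edge 98 mm, which puts home rear at 46. The tin is therefore at the stop, and its rear edge is parallel to the roof. I'll continue putting tin 2 back.

>>> drive_tool --hand '[-1,-1,-1,-1,-1,-1,-1,-1,-1,-1]' --pt "-0.04 -0.01 0" --pt "-0.07 -0.02 0" --pt "-0.07 -0.02 0.02" --pt "-0.07 -0.02 0.05" --pt "-0.07 -0.02 0.09" --pt "-0.07 -0.02 0.12" --pt "-0.07 -0.02 0.14" --pt "-0.07 -0.02 0.15" --pt "-0.07 -0.02 0.155" --pt "-0.07 -0.02 0.155" --yaw '[0.03,0.0545,0.0545,0.0545,0.0545,0.0545,0.0545,0.0545,0.0545,0.0545]'

```text
time: 48.18
eef_pos: [0.5306, -0.1906, 0.1056]
tool_rot: [[-0.144, 0.99, -0.001], [0.99, 0.144, 0.001], [0.001, -0.001, -1.0]]
contact_force: [-0.2, 0.7, -2.3]
finger_gap: 0.0515
gripper_force: 60.0
```

Run:
```python
from h import *
force(2); p=LID[2]+rx*.0265; p[2]=.087; go(p,8.15)
s=status.state(); e=s["eef_pos"]; d=e-LID[2]; print("X",d@rx,"lat",d@np.array([.1418,-.9899,0]))
S=cam("side"); x,y=s["tool_rot"][:,0],s["tool_rot"][:,1]
print(proj(S,[e+a*.026*x+b*.026*y+[0,0,z] for z in(-.041,.039) for a,b in((1,1),(1,-1),(-1,-1))]).round(1).tolist())
g=S["image"].astype(int); q=proj(S,[e])[0].astype(int); print(q)
def ch(p):
    r,gg,b=p
    if max(p)<60: return 'o'
    if b>r*1.35: return 'b'
    if r>b*1.5: return '.'
    return str(min(9,(r+gg+b)//77))
for r in range(q[1]-20,q[1]+26,2): print(r,''.join(ch(g[r,k]) for k in range(q[0]-30,q[0]+32)))
```

```text
F [-0.43  0.02 -1.74] std [0.97 0.55 0.54] pos [ 0.5313 -0.1915  0.1069] gap 0.0513 grip 59.99406326562166 t 48.2833
t 48.28 pos [ 0.5313 -0.1915  0.1069] jaw 8.22 gap 0.0513 F [-1.39  0.57 -2.28] 
-> delta [ 0.002  -0.0032  0.0266] yaw 0.0007 rows 0.5
X 0.024133938575316042 lat 0.0014410940188636214
[[304.5, 180.6], [321.4, 184.3], [327.7, 176.4], [305.3, 155.6], [322.6, 159.1], [329.0, 151.7]]
[316 165]
145 ...................ooooo......89999999985.oooo68.........o....
147 ...................oooo..8999999999999973oooo28999998.........
149 ....................oooo46555567789999972oooo69999999999......
151 ....................oo246655544443334553oooo3899999999999.....
153 ....................389999533332oooo2453oooo69999999999998....
155 ...................699999999755445798543oooo3544445689998.....
157 ...................677778889999999999983oooo4454544555565.....
159 ....................77777777777778887642ooo24565555555454.....
161 ...................788888877777777776532oo3555555555555.......
163 ...................78888888888888888754444555555555554........
165 ...................78888888888888888754444555555..............
167 ...................688888888888888887655445555555.............
169 ...................788888888888888887555455555554.............
171 ...................7888888888888888875554455554...............
173 ...................788888888888888887655445554................
175 ...................88888888888888888755544....................
177 ...................7888888888888888875554.....................
179 ..................4788888888888888876544......................
181 ....................445789999998888864........................
183 ..............................456798..........................
185 ..............................................................
187 ..............................................................
189 ..............................................................
```

>>> drive_tool --hand '[-1,-1,-1,-1,-1,-1]' --pt "0.002 -0.0035 0.005" --pt "0.002 -0.0035 0.012" --pt "0.002 -0.0035 0.018" --pt "0.002 -0.0035 0.022" --pt "0.002 -0.0035 0.024" --pt "0.002 -0.0035 0.024" --yaw '[0,0,0,0,0,0]' --squeeze 12

```text
time: 48.83
eef_pos: [0.5275, -0.1905, 0.0875]
tool_rot: [[-0.142, 0.99, -0.0], [0.99, 0.142, 0.0], [0.0, -0.0, -1.0]]
contact_force: [0.7, 0.7, -2.2]
finger_gap: 0.0516
gripper_force: 12.0
```

>>> drive_tool --hand '[-1,-1,-1,-1,-1]' --pt "0 0 0.002" --pt "0 0 0.004" --pt "0 0 0.006" --pt "0 0 0.008" --pt "0 0 0.008" --yaw '[0,0,0,0,0]' --squeeze 6

```text
time: 49.25
eef_pos: [0.5285, -0.1909, 0.0827]
tool_rot: [[-0.142, 0.99, 0.002], [0.99, 0.142, -0.001], [-0.001, 0.002, -1.0]]
contact_force: [-0.4, 1.5, 2.7]
finger_gap: 0.0522
gripper_force: 6.0
```

>>> drive_tool --hand '[-1,-1,-1,-1,-1,-1,-1,-1]' --pt "0 0.002 0.002" --pt "0 0.004 0.004" --pt "0 0.006 0.006" --pt "0 0.008 0.008" --pt "0 0.01 0.01" --pt "0 0.012 0.012" --pt "0 0.012 0.012" --pt "0 0.012 0.012" --yaw '[0,0,0,0,0,0,0,0]' --squeeze 5

```text
time: 49.92
eef_pos: [0.5337, -0.1894, 0.0732]
tool_rot: [[-0.144, 0.99, -0.006], [0.99, 0.144, 0.0], [0.001, -0.006, -1.0]]
contact_force: [-5.7, -2.5, 6.4]
finger_gap: 0.0541
gripper_force: 5.3
```

```bash
cat >> h.py <<'E'
def ch(p):
    r,gg,b=p
    if max(p)<60: return 'o'
    if b>r*1.35: return 'b'
    if r>b*1.5: return '.'
    return str(min(9,(r+gg+b)//77))
def show(n,q,hw,hh,st=2):
    g=cam(n)["image"].astype(int); q=np.array(q).astype(int)
    for r in range(q[1]-hh,q[1]+hh,st): print(r,''.join(ch(g[r,k]) for k in range(q[0]-hw,q[0]+hw)))
E
python3 - <<'E'
from h import *
force(1); show("side",(312,168),28,24)
E
```

```text
F [-5.83 -2.39  6.14] std [0. 0. 0.] pos [ 0.5337 -0.1894  0.0732] gap 0.0542 grip 5.2648896646132926 t 49.9667
144 32oo.....oooooooo.566655.............898...ooooooooooooo
146 .........oooooooo..2223344444566666678862ooooooooooooooo
148 .................oooooo...899876444322ooooooooooo..oo597
150 ..................ooooo..999999999999983oooooooo..322354
152 ..................oooooo489999999987754ooooooooo..476442
154 ...................ooooo379975433oooo23454oooooo58999997
156 ...................ooooo355532ooo234445432ooooo467899996
158 ...................ooooo34555445555555543ooooo3454456787
160 ....................ooo388663333333234543ooooo4555555566
162 ....................269998533333222334543oooo34555555555
164 ...................5899999999999999985442oooo45555555...
166 ....................67777788788888999643ooooo455554.....
168 ...................367777777777777777643ooooo455554.....
170 ....................78888888888877777653oooo455554......
172 ....................688888888888888887542o245555........
174 ....................78888888888888888755555544..........
176 ....................6888888888888888876555554...........
178 ....................58888888888888888765544.............
180 .....................788888888888888876654..............
182 .....................7888888888888888876................
184 .....................78888888888888887..................
186 .....................78888887...........................
188 ........................................................
190 ........................................................
```

>>> drive_tool --hand '[-1,-1,-1,-1,-1,-1,-1,-1]' --pt "0 0.002 0.002" --pt "0 0.004 0.004" --pt "0 0.006 0.006" --pt "0 0.008 0.008" --pt "0 0.01 0.01" --pt "0 0.01 0.01" --pt "0 0.01 0.01" --pt "0 0.01 0.01" --yaw '[0,0,0,0,0,0,0,0]' --squeeze 4

```text
time: 50.68
eef_pos: [0.5396, -0.1878, 0.0654]
tool_rot: [[-0.144, 0.99, -0.009], [0.99, 0.144, 0.001], [0.003, -0.009, -1.0]]
contact_force: [-7.9, -2.4, 7.1]
finger_gap: 0.0647
gripper_force: 4.5
```

Run:
```python
from h import *
force(1); show("side",(312,168),28,24)
```

```text
F [-7.42 -1.24  8.22] std [0. 0. 0.] pos [ 0.5396 -0.1878  0.0654] gap 0.0647 grip 4.4616469368338585 t 50.7333
144 35543ooooo2223..ooo..................888752ooooooooooooo
146 oo...oooooooo.6566666........8999999999995oooooooooooooo
148 .....2ooooooo..2o223344445566777788999952ooooooooooooooo
150 .............oooooo......87654444322232oooooooooo.oooooo
152 ..............ooooo......99999999876432ooooooooo..3232oo
154 ..............oooooo.....799854332ooo2oooooooooo..343ooo
156 ...............ooooo.....55532ooo234444443oooooo489984oo
158 ...............ooooo.....5454444444555554oooooo4556753oo
160 ................oooo...9985333332ooo4553oooooo4555555666
162 ................oooo6999985323o223334553ooooo25555555566
164 ................oo2899999999999999985443ooooo45555555...
166 ................oo2677777778888888886443oooo2455554.....
168 ................ooo577777777777777776443oooo3555555.....
170 ...................688888888888888886453oooo355554......
172 ...................588888888888888887542oooo4555........
174 ....................78888888888888887653oo2454..........
176 ....................788888888888888886555555............
178 ....................68888888888888888765554.............
180 ....................6888888888888888876554..............
182 ....................47888888888888888754................
184 ....................478888888888888887..................
186 .....................88888877...........................
188 ........................................................
190 ........................................................
```

The tin stayed nearly upright, with its lower edge against the lower lip, because I shifted downhill too early. I'll regrip it, lift slightly and re-enter. This time I'll press straight down with a soft grip so the floor rotates it.

>>> drive_tool --hand '[0.6,0.6,0.6,0.6,0.6,-1,-1,-1,-1,-1]' --pt "0 -0.003 -0.004" --pt "0 -0.006 -0.01" --pt "0 -0.009 -0.016" --pt "0 -0.009 -0.022" --pt "0 -0.009 -0.022" --pt "0 -0.009 -0.022" --pt "0 -0.009 -0.022" --pt "0 -0.009 -0.022" --pt "0 -0.009 -0.022" --pt "0 -0.009 -0.022" --yaw '[0,0,0,0,0,0,0,0,0,0]' --squeeze 20

```text
time: 51.62
eef_pos: [0.5382, -0.1892, 0.0821]
tool_rot: [[-0.141, 0.99, 0.002], [0.99, 0.141, -0.0], [-0.0, 0.002, -1.0]]
contact_force: [4.1, 2.0, 2.8]
finger_gap: 0.0438
gripper_force: 2.4
```

Run:
```python
from h import *
force(1); show("side",(312,168),28,24); p=LID[2]+rx*.0285; p[2]=.1; go(p,8.15)
```

```text
F [5.81 3.32 5.22] std [0. 0. 0.] pos [ 0.5397 -0.1894  0.0826] gap 0.0402 grip 3.6067750118672848 t 51.6667
144 ..............22oooooooo.....3444543ooooooooo..oo......o
146 ...................oooo......8999984ooooooooo.3223.....o
148 ...................ooooo..8999999985oooooooo...3443322oo
150 ...................oooooo69999999999995ooooo37999999984o
152 ....................oooo289999999987642oooo258999999973o
154 ....................oooo2799754432ooooooooo3589999999987
156 ....................ooooo45532ooo2343ooooo24454446689999
158 .....................oooo344444455554ooooo45555544455567
160 .....................oooo455555555443oooo345555555555556
162 .....................oooo442235665542oooo355555555555555
164 ....................oooo2333589987642oooo455555555555...
166 .................89975568999998767763ooo24555555554.....
168 ...............8999999888887777777863oo456555555555.....
170 ..............788777777777777887788865555655555554......
172 ...............677777766788888888888655555655555........
174 ...............47888888888888888888888655556544.........
176 .................88888888888888888888875555.............
178 .................788888888888888888888755543............
180 ..................688888888888888888888754..............
182 ..................4788888888888888888887................
184 ...................5788888888888888877..................
186 ....................578888877...........................
188 ........................................................
190 ........................................................
t 51.72 pos [ 0.541  -0.1896  0.0832] jaw 8.07 gap 0.0364 F [7.76 3.27 6.45] 
-> delta [ 0.0011 -0.0188 -0.0226] yaw -0.0009 rows 0.5
```

The tin tipped back into its slot on its own (left edge now leans from (298,170) to (304,184)). I'll open and retreat upward.

>>> drive_tool --hand '[0.2,0.6,1,1,1,1,1,1,1,1]' --pt "0 0 0" --pt "0 0 0" --pt "0 0 0" --pt "0 0 0" --pt "0 0 0" --pt "0 0 -0.02" --pt "0 0 -0.06" --pt "0 0 -0.11" --pt "0 0 -0.16" --pt "0 0 -0.2" --yaw '[0,0,0,0,0,0,0,0,0,0]'

```text
time: 52.55
eef_pos: [0.5368, -0.189, 0.2338]
tool_rot: [[-0.142, 0.99, -0.001], [0.99, 0.142, 0.0], [0.0, -0.001, -1.0]]
contact_force: [0.7, 0.3, -0.4]
finger_gap: 0.0859
gripper_force: 0.0
```

>>> drive_tool --hand '[1,1,1,1,1,1]' --pt "0 -0.04 0" --pt "0 -0.09 0" --pt "0 -0.14 0" --pt "0 -0.18 0" --pt "0 -0.2 0" --pt "0 -0.2 0" --yaw '[0,0,0,0,0,0]'

```text
time: 53.05
eef_pos: [0.3846, -0.2091, 0.2312]
tool_rot: [[-0.14, 0.99, -0.004], [0.99, 0.14, 0.003], [0.004, -0.004, -1.0]]
contact_force: [0.0, -0.6, -0.8]
finger_gap: 0.0873
gripper_force: 0.0
```

Run:
```python
from h import *
force(1); S=cam("side");T=cam("top")
for k in (2,3):
    a,b=proj(T,[LID[k]])[0],proj(S,[LID[k]])[0]; a2,b2=disc(T,a,8),disc(S,b,6); print(k,a2,a.round(1),b2,b.round(1),LID[k],tri(T,a2,S,b2))
show("side",(312,168),28,28); show("top",(352,208),32,16)
```

```text
F [ 0.43 -0.02  0.31] std [0. 0. 0.] pos [ 0.387  -0.2099  0.2316] gap 0.0869 grip 0.0 t 53.1
2 [340.61 205.  ] [340.5 204.6] [309. 164.] [308.7 164.2] [ 0.555  -0.1867  0.108 ] (array([ 0.5540408 , -0.1867434 ,  0.10878866]), np.float64(0.0002853785910205867))
3 [365.63636364 200.90909091] [365.5 200.8] [316.625      155.04166667] [316.9 155.1] [ 0.5645 -0.2517  0.108 ] (array([ 0.56479439, -0.25161524,  0.10808231]), np.float64(0.0012719838285015295))
140 ........................................................
142 ........................................................
144 .....................................8888888............
146 .............................899999999999999999999988...
148 ..........................899999999999999999999999999999
150 .........................9989999999999988889999999999999
152 ........................79999999999999888887689999999999
154 .........................7899987543335888776789999999999
156 .........................4787422356898876666788999999999
158 .........................8888888988878767677778999999876
160 .......................88887
[... 1469 characters left out ...]
665.......
204 .........34666632223322232356664.223466664322222223566666.......
206 .........34666632222222222356666.2334666666544445566666665......
208 .........33566664222232222466666422234666666666666666666653.....
210 .........3346666655444455566666652223466666665555554444444......
212 .........4335666666666666666666662233344344444444554444443......
214 .........333466666655555554444444222344444444444444444444.......
216 .........234354444444444444444444.22444454455455545544443.......
218 ..........33444444444444444444443..344445554454545444443........
220 ..........2444455445545555554444...244554445444555555543........
222 ...........444455444445445445444...245454554444445433...........
```

Tin 2's lid is back within 1 mm of its original pose, and tin 3 has not moved. Last check before handing in: bystanders and the full tin.

Run:
```python
from h import *
S=cam("side")["image"].astype(int); T=cam("top")["image"].astype(int)
s0=cv2.imread("pics/side0.png")[:,:,::-1].astype(int); t0=cv2.imread("pics/top0.png")[:,:,::-1].astype(int)
for n,a,b,R in (("top",T,t0,dict(oil=(262,180,288,204),screwdriver=(258,230,278,298),stone=(160,105,232,140),jar=(238,105,266,136),wrench=(298,115,364,150),knife=(75,115,112,225),wheel=(403,155,452,203),purple=(325,260,362,290))),("side",S,s0,dict(oil=(252,163,276,224),screwdriver=(290,228,355,255)))):
    for k,(x0,y0,x1,y1) in R.items(): d=np.abs(a-b).max(2)[y0:y1,x0:x1]; print(n,k,(d>60).sum(),"of",d.size)
show("side",(250,265),32,28); g=T
for c in (172,176,180,184): print(c,[(r,int(g[r,c].sum())) for r in range(234,246)])
```

```text
top oil 0 of 624
top screwdriver 0 of 1360
top stone 0 of 2520
top jar 0 of 868
top wrench 0 of 2310
top knife 0 of 4070
top wheel 0 of 2352
top purple 333 of 1110
side oil 0 of 1464
side screwdriver 0 of 1755
237 ...............5bbbbbbbbbbbbbbbbbbbbbbbbbbbbbbbbbbbbbbbbbbbbbbbb
239 ..............4bbbbbbbbbbbbbbbbbbbbbbbbbbbbbbbbbbbbbbbbbbbbbbbbb
241 ..............4bbbbbbbbbbbbbbbbbbbbbbbbbbbbbbbbbbbbbbbbbbbbbbbbb
243 ....5bbb567....bbbbbbbbbbbbbbbbbbbbbbbbbbbbbbbbbbbbbbbbbbbbbbbbb
245 5bbbbbbb4689986bbbbbbbbbbbbbbbbbbbbbbbbbbbbbbbbbbbbbbbbbbbbbbbbb
247 bbbbbbbb5666787bbbbbbbbbbbbbbbbbbbbbbbbbbbbbbbbbbbbbbbbbbbbbbbbb
249 bbbbbbbbb666665bbbbbbbbbbbbbbbbbbbbbbbbbbbbbbbbbbbbbbbbbbbbbbbbb
251 bbbbbbbbbbb5665bbbbbbbbbbbbbbbbbbbbbbbbbbbbbbbbbbbbbbbbbbbbbbbbb
253 bbbbbbbbbbbbbbbbbbbbbbbbbbbbbbbbbbbbbbbbbbbbbbbbbbbbbbbb3..3bbbb
255 bbbbbbbbbbbbbbbbbbbbbbbbbbbbbbbbbbbbbbbbbbbbbbbbbbbb3......3bbbb
257 bbbbbbbbbbbbbbbbbbbbbbbbbbbbbbbbbbbbbbbbbbbbbbbbb344.......3bbbb
259 bbbbbbbbbbbbbbbbbbbbb44bbbbbbbbbbbbbbbbbbbbbb345455554.....3bbbb
261 bbbbbbbbbbbbbbbbbbbbbb4444bbbbbbbbbbbbbbbb345555554444....
[... 937 characters left out ...]
6bbbbbb22222222222222222223bbbbbb3.
291 ...............5bbbbbbbb666664bbbbbb2o22222222222222bbbbbb34....
172 [(234, 481), (235, 315), (236, 277), (237, 269), (238, 290), (239, 230), (240, 231), (241, 278), (242, 297), (243, 285), (244, 292), (245, 277)]
176 [(234, 204), (235, 188), (236, 188), (237, 200), (238, 273), (239, 313), (240, 228), (241, 207), (242, 261), (243, 288), (244, 286), (245, 286)]
180 [(234, 189), (235, 188), (236, 199), (237, 192), (238, 194), (239, 278), (240, 309), (241, 236), (242, 198), (243, 263), (244, 273), (245, 296)]
184 [(234, 199), (235, 190), (236, 183), (237, 205), (238, 194), (239, 189), (240, 242), (241, 340), (242, 277), (243, 190), (244, 259), (245, 284)]
```

Bystanders are undisturbed; the "purple" difference is the arm passing over it. Before handing in I want a tighter check that the full tin is at the stop, using sub-pixel edges from both views relative to bay features.

Run:
```python
from h import *
S=cam("side");T=cam("top"); gs=S["image"].astype(float).sum(2); gt=T["image"].astype(float).sum(2)
t0=cv2.imread("pics/top0.png").astype(float).sum(2); s0=cv2.imread("pics/side0.png").astype(float).sum(2)
d=gt-t0; print("top diff (now-start)")
for r in range(232,248): print(r,[int(v) for v in d[r,164:200:1]])
print("side diff")
for r in range(254,290,3): print(r,[int(v) for v in (gs-s0)[r,240:282]])
for x in(.046,.048): print(x,"top rear corners",proj(T,[BO+bx*x+s*by*.026+[0,0,.088] for s in(-1,1)]).round(1).tolist())
for X in(.098,.100): print(X,"side front -y edge z.05,.09", proj(S,[BO+bx*X+by*.026+[0,0,z] for z in(.05,.088)]).round(1).tolist(),"lat+4",proj(S,[BO+bx*X+by*.030+[0,0,.05]]).round(1).tolist())
```

```text
top diff (now-start)
232 [-7, 4, -3, 15, -7, 2, 3, 11, 8, 7, 4, 6, 3, 7, -1, -6, 4, 14, 10, 20, -12, 30, -11, -18, 9, 4, 12, -12, 13, 14, -1, 3, -6, 6, 10, 12]
233 [13, 8, 10, 7, 6, 5, 6, 8, 7, 14, 17, 18, 7, -2, -15, 11, 7, 7, 2, 1, 0, -7, 15, -4, 15, -2, 0, 20, -18, 19, -3, 5, 5, 15, -2, -4]
234 [12, 12, 27, 1, 7, 21, 12, 10, 6, -2, 8, 13, 12, -19, 5, -4, 3, -6, 18, -1, -9, 30, 7, 17, 21, 2, 10, 10, 8, 6, 6, 11, 6, 10, 14, 11]
235 [14, -1, 7, 5, 17, 6, 11, 9, 8, 1, -5, 12, 4, 10, 18, 9, -4, -4, -5, 2, 3, 15, 0, -4, 21, 11, 17, -3, -2, -5, 13, -7, 3, 5, 7, 18]
236 [-2, 3, -26, 14, 14, 15, 8, -12, -7, 5, 0, -10, -8, 3, 3, 20, 28, -61, 14, -10, 4, 18, 9, 7, 3, 26, -3, -1, 1, 18, 12, 12, 16, 5, -3, 10]
237 [2, 15, 2, -3, 0, 15, -1, 10, -30, 62, 51, 2, -5, 15, -49, -61, -42, -114, 9, 17, -4, 2, 5, 0, 2, 16, 21, -9, -19, -5, 13, 28, -7, 4, 16, 11]
238 [19, -2, 14, 9, 18, 13, 18, 28, 33, 132, 113, 99, 34, 16, -80, -119, -107, -82, 2, 16, 2, 11, -35, 13, -21, 3, 12, -1, 10, -1, 13, 11, 0, -10, 5, 1]
239 [11, 3, -1, 4, 17, 6, -6, 18, 50, 52, 105, 109, 35, 46, 12, -36, -19, 33, 30, -3, -13, 
[... 2945 characters left out ...]
, 7, -9, 15, 10, 10, 24, 9, -3, -7, 14, 16, 9, 3, 40, 18, 18, 25, 39, 10]
284 [16, 13, 10, 27, 135, 213, 230, 126, -2, 11, -7, 10, 132, 200, 213, 118, 24, 3, -13, 5, 15, 1, 23, 0, 12, 6, 6, -15, 15, 9, 0, 20, 22, 16, -4, 15, 5, 21, 30, 29, 16, 23]
287 [19, 32, 21, 27, 25, 14, 20, 22, 16, 8, 2, 8, 42, 55, 8, 5, 19, 7, 0, 4, 10, 21, 25, 1, 15, 30, -4, 21, -4, -5, 6, -3, 35, 16, 10, 20, 16, -2, 32, 12, 10, 23]
0.046 top rear corners [[169.5, 236.5], [188.7, 241.8]]
0.048 top rear corners [[169.3, 237.2], [188.5, 242.6]]
0.098 side front -y edge z.05,.09 [[272.2, 271.3], [272.2, 257.8]] lat+4 [[273.6, 270.5]]
0.1 side front -y edge z.05,.09 [[272.8, 271.7], [272.8, 258.2]] lat+4 [[274.2, 271.0]]
```

```bash
python3 -c "
from h import *
print(ctrl.hand_in())"
```

```text
the job is handed in; nothing more can be done
None
```

I handed the job in: the full tin (tin 1, about 690 g) stands upright in the bay under the roof, pushed until it would move no further, though the last images suggest it may be 2–3 mm short of the stop. Tin 2, which I borrowed as a pusher, is back in its place in the rack and tin 3 never moved; no tin tipped over and the listed bystanders I checked had not moved.

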